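Clamp a resin-embedded bone block in the tilted specimen vise

ROBOT

A 6-joint arm with a two-finger parallel gripper is mounted at the origin on the work surface. World frame = base frame: x ahead of the robot, y to its left, z up, the work surface at z = 0. Lengths are in m, angles in rad, forces in N, time in s.
With the tool pointing down it reaches from about 0.3 to 0.825 m from the base axis. Payload 5.4 kg.
Tool frame: the origin (TCP) lies midway between the tips of the shut fingers; the grasp point (between the pads) lies 19 mm behind it; x points along the fingers, y is the direction in which the jaws open and shut, and the axes are right-handed (so a half turn about x gives the same grasp; the last joint's range is limited). The gripper opens to 92 mm and grips with 3 to 60 N. Pads are 20 mm wide; open, the fingers measure 128 mm over their backs; the gripper's body (75 mm by 189 mm) begins 69 mm behind the grasp point.
Start: joints at [-1.361, 0.158, 1.597, -0, 1.386, -0.21], TCP at [0.234, -0.525, 0.215] pointing down, gripper open.
Joint ranges: [-2.91, 2.91], [-0.94, 2.29], [0.18, 2.7], [-1.29, 4.43], [0.17, 2.64], [-3, 3]. Speed limits (rad/s): [2.57, 2.57, 3.14, 3.14, 3.14, 3.14].

INTERFACE

Orientations are given as a unit quaternion [w, x, y, z].
In Python, from rig import telemetry, eyes, workorder gives the robot as it stands.
- The arm moves only by the tool jog_arm, never from a script. Its argument "motion" is a list of rows, each a list of 7 numbers: the turn, a rotation vector about the world's x, y, z in degrees, then the shift along the world's x, y, z in cm, then the closure in counts, from 0 (fully open) to 255 (shut). A call has 1 to 20 rows; each row is the pose to reach, as a shift and turn from the pose measured when the call began; what a row does not reach only later rows make up. A row lasts 1/10 s, in which the tool goes at most 50 mm and 8.59 degrees, less where a joint would pass 70% of its speed; a pose out of reach is approached as far as the arm can. A call with a gripper value outside its range is refused whole. The fingers move at their own pace and stop on an object; "force" is the grip in N (left out, the last holds). Time passes only in rows, so rows that repeat a pose let the fingers close. It gives the time, the measured TCP pose, the force and the opening at its end, in the units of the state.
- telemetry.state(): the state, without advancing time (a new reading comes with each control period).
- eyes.snapshot(name): name is "scene" or "top"; returns (picture, depth): 384x512x3 uint8, red, green, blue; 384x512 float32, m along the optical axis (not along the pixel's ray), 0 where there is no reading.
- eyes.camera_info(name): a dict with "fx", "fy", "cx", "cy" (pixels), "eye" and "attitude" of the camera in the world. Camera axes: x right, y down, z forward; pixel columns grow to the right and rows downward; lengths in m; the calibration is good to about 2 mm. A picture is of the moment at which its call begins. camera_info takes no time and is no camera call.
- workorder.sign_off(): hands the job in, once; it reports no verdict.
The state is a dict: "time": time; "joint_positions": joint angles; "joint_vel": joint speeds; "joint_efforts": joint torques, N m; "eef_pos": TCP position; "orientation": TCP orientation; "force": force on the tool from outside, world axes, zero at the start; "ft_torque": the same for the moment, N m; "opening": finger opening in m.
Only numpy, scipy, OpenCV 4.12 (cv2) and the standard library are available. Lean on these libraries where they do the work, as an engineer would, in place of code of your own. Each camera call takes 0.05 s, during which the arm holds its last target. There are 200 camera calls.

TASK

Take the amber resin block from the blue mat and set it, standing as it stands now, between the open jaws of the tilted specimen vise: flat on the bed, resting against the stop bar at the low side, its two large faces towards the jaws, and let it go there. Then wind the crank clockwise until the sliding jaw has closed and you feel it nip the block up firmly, hand-tight but no more, because forcing it cracks the resin; let go of the crank and leave the bottle, the tip box and the beaker where they are.

Things in the scene. Friction and masses are not known exactly. Their poses are not given: they have to be found in the camera images.
- bed: Steel bed of a small grey-green vise fixed on the bench, locked at a 35 degree slope facing the robot; 76 mm wide up the slope, 120 mm long. Origin: on the bed's top surface, midway across the jaws, in the plane of the fixed jaw's face, 105 mm above the bench. x: up the slope, away from the robot; y: level, along the screw, from fixed jaw to crank; z: square to the bed. Nothing stands over it
- fixed_jaw_top (a point): Middle of the top edge of the fixed jaw's face, 20 mm above the bed, with the bed's axes. The fixed jaw is 40 mm wide (x), 24 mm thick (to -y) and 20 mm high
- stop_top (a point): Top edge of the face of the aluminium stop bar that lies along the bed's low side, with the bed's axes: on the bed this is x -24, y 20, z 10 mm. The bar is 10 mm high, runs from y -20 to +70 mm and stands outside the 40 mm wide jaws. A 48 mm long block that rests on it is centred at the bed's x = 0
- jaw: The sliding jaw, 40 mm wide, 26 mm thick, 20 mm high, driven by the crank. Origin: at the foot of its face, on the bed, midway across, with the bed's axes: its y in the bed's frame is the opening between the jaws (35 to 40 mm at the start). It closes towards -y. Behind it the screw bracket fills the bed's y 75 to 90 mm, 8 mm high
- block: The loose block of amber casting resin with a piece of bone in it: 48 mm (x) by 26 mm (y) by 42 mm high (z), about 63 g. Origin: centre of its underside. Once in the vise it slides on the bed under a light push: the closing jaw pushes it onto the fixed jaw
- block_center (a point): Centre of the resin block, 21 mm above its underside, with the block's axes (x along the 48 mm, y along the 26 mm that go between the jaws, z up). In the vise the block stands 22 mm proud of the jaws
- crank_center (a point): Point on the crank's axis level with the middle of its grip, with the bed's axes: on the bed x 0, y 131, z -13 mm, about 94 mm above the bench. The crank turns about this y axis. Clockwise, seen from the crank's end, closes the jaw, 6 mm a turn: the grip goes from the bed's z side to its -x side, then -z, +x. The screw locks itself and stays where it is left
- grip_center (a point): Middle of the crank's red grip, a round sleeve that spins freely on its pin: 19 mm across, 42 mm long, parallel to the axis, 45 mm from it, its middle 24 mm off the outer face of the 8 mm thick crank arm. It takes 4.5 N along its circle to keep it turning; after the jaw nips the block, 2.1 N more per 100 N of clamping. 200 N holds well, under 80 N is loose, over 320 N cracks the resin
- mat: Blue bench mat, 130 by 150 mm, 3 mm thick, fixed; the block stands on it. Origin: centre of its underside
- reagent_center (a point): Centre of a brown reagent bottle with a red cap, 60 mm in diameter, 145 mm high; this point is 70 mm above its foot. Bystander
- tipbox: Blue pipette tip box, 85 by 120 mm, 55 mm high. Origin: centre of its underside. Bystander
- beaker: Glass beaker, 68 mm across, 85 mm high. Origin: centre of its underside. Bystander

How it is judged:
On the way, in this order (a step that is already met when the one before it is completed fails the run):
1. the block stands between the open jaws, flat on the tilted bed and against the stop bar, and has been let go (z of block_center in the frame of bed between 0.0188 and 0.023 m and x of block_center in the frame of bed between -0.003 and 0.005 m and angle between the z axis of block_center and the z axis of bed, either way round below 0.08 rad and angle between the y axis of block_center and the y axis of bed, either way round below 0.08 rad and y of block_center in the frame of bed between 0.01 and 0.032 m and contact force between the fingers and block below 0.1 N), for 0.2 s.
2. the sliding jaw has been wound onto the block and clamps it (contact force between jaw and block above 80 N and y of block_center in the frame of bed between 0.01 and 0.015 m), for 0.2 s.
At the end, for the whole second after the job is handed in: The jaws clamp the block with more than 80 N; it is flat on the bed (2 mm, 0.08 rad), square to the jaws (0.08 rad) and within 5 mm of the stop bar; block and sliding jaw are at rest; bottle, tip box and beaker are upright and within 20 mm of where they stood (all of step 2 and z of block_center in the frame of bed between 0.0188 and 0.023 m and x of block_center in the frame of bed between -0.003 and 0.005 m and angle between the z axis of block_center and the z axis of bed, either way round below 0.08 rad and angle between the y axis of block_center and the y axis of bed, either way round below 0.08 rad and linear speed of block below 0.01 m/s and linear speed of jaw below 0.005 m/s and not (distance of any of reagent_center, tipbox, beaker from where it was at the start of the episode above 0.02 m or angle between any of reagent_center, tipbox, beaker's own z axis and vertical above 0.2 rad)); the robot touches nothing.
It fails at once if the block was cracked: the jaw pressed on it with more than 320 N (contact force between jaw and block above 320 N).
It fails at once if the bottle, tip box or beaker was shifted by more than 20 mm or tipped (distance of any of reagent_center, tipbox, beaker from where it was at the start of the episode above 0.02 m or angle between any of reagent_center, tipbox, beaker's own z axis and vertical above 0.2 rad).
It also fails if it takes over 72 s, if anything falls off the work surface, if the arm or the gripper's body presses on something with over 40 N, if the wrist force passes 120 N, or if a joint passes its speed limit or range.

## Working session

There is one attempt and no reset: what is moved stays moved. The work goes in short steps, Python scripts to look and compute and a tool call to move; the robot and the scene stay as the last step left them, time stands still between calls to the robot, and variables do not carry over. Pictures are saved under pics/ and viewed, about 8 in all and at most 12, crops included, and the job is handed in when it is done.

Besides the shell and the picture viewer there is one more tool, called after "Request:" in YAML: its name, and indented under it one key for each argument. jog_arm: Moves the arm, as the interface text tells. Its arguments: {"type":"object","properties":{"motion":{"type":"array","items":{"type":"array","items":{"type":"number"}}},"force":{"type":"number"}},"required":["motion"]}

```bash
ls; mkdir -p pics; python3 - <<'E'
from rig import telemetry, eyes
import cv2,numpy as np
for n in("scene","top"):
    p,d=eyes.snapshot(n); cv2.imwrite(f"pics/{n}0.png",p[:,:,::-1]); np.savez(f"{n}0.npz",p=p,d=d); print(n,eyes.camera_info(n))
print(telemetry.state())
E
```

```text
pics
scene {'fx': 471.87278400643515, 'fy': 471.87278400643515, 'cx': 251.99868244270164, 'cy': 193.56134962333715, 'eye': array([0.97874855, 0.65985865, 1.08858169]), 'attitude': array([-0.0829752 ,  0.27079454,  0.91555035, -0.28557484])}
top {'fx': 443.5973132351263, 'fy': 443.5973132351263, 'cx': 257.2753387380475, 'cy': 193.34559386846112, 'eye': array([0.38225382, 0.10150304, 1.14374368]), 'attitude': array([ 0.07191317, -0.68853609,  0.71754251, -0.07667659])}
{'time': 0.1, 'joint_positions': array([-1.36113911e+00,  1.58944248e-01,  1.59808753e+00, -1.88126620e-05,
        1.38620943e+00, -2.10090265e-01]), 'joint_vel': array([-0.00145163, -0.00217504, -0.00312197, -0.00028353,  0.00067661,
       -0.00116154]), 'joint_efforts': array([-2.09033915e-04, -3.86503673e+01, -3.22960031e+01,  7.03087030e-02,
        3.38819611e-02, -4.23425467e-05]), 'eef_pos': array([ 0.23419081, -0.52453438,  0.21375026]), 'orientation': array([-0.14673439, -0.691584  , -0.14790009,  0.69159682]), 'force': array([-0.5586801 ,  0.68904008, -0.42635454]), 'ft_torque': array([-0.00818207, -0.01096296, -0.01729965]), 'opening': 0.09194813163804497}
```

View pics/scene0.png

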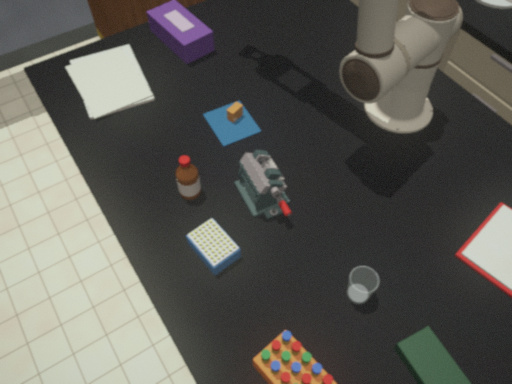

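View pics/top0.png

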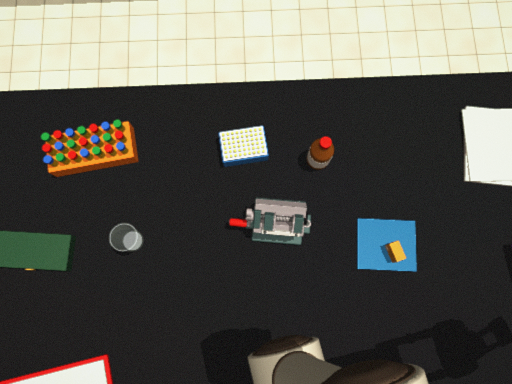

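Scene view: the mat and block are at about (232,120), the vise at (262,182) and the red grip at (286,208). Top view: the block is at (397,252), the vise at (280,222), the grip at (238,223), the bottle at (320,150), the tip box at (243,145) and the beaker at (125,238).

```bash
cat > h.py <<'E'
import numpy as np, cv2
from scipy.spatial.transform import Rotation as R
from rig import eyes, telemetry
def q2r(q): return R.from_quat([q[1],q[2],q[3],q[0]])
def cloud(n,d):
    c=eyes.camera_info(n); v,u=np.mgrid[:d.shape[0],:d.shape[1]]
    P=np.stack([(u-c['cx'])/c['fx']*d,(v-c['cy'])/c['fy']*d,d],-1)
    W=P@q2r(c['attitude']).as_matrix().T+c['eye']; W[d<=0]=np.nan; return W
def proj(n,X):
    c=eyes.camera_info(n); p=(np.atleast_2d(X)-c['eye'])@q2r(c['attitude']).as_matrix()
    return np.c_[c['fx']*p[:,0]/p[:,2]+c['cx'],c['fy']*p[:,1]/p[:,2]+c['cy']]
E
python3 - <<'E'
from h import *
np.set_printoptions(precision=4,suppress=True)
for n in("scene","top"):
    z=np.load(n+"0.npz"); p,d=z['p'],z['d']; W=cloud(n,d); H=cv2.cvtColor(p,cv2.COLOR_RGB2HSV)
    x,y=W[...,0],W[...,1]; roi=(x>.1)&(x<.75)&(y>-.45)&(y<.35)
    print(n,"bench z",np.nanmedian(W[...,2][roi]))
    h,s,v=H[...,0],H[...,1],H[...,2]
    def rep(nm,m):
        m=m&roi; q=W[m]; print(nm,m.sum(),q.min(0),q.max(0),np.median(q,0)); return q
    b=rep("block",(h>8)&(h<28)&(s>140)&(v>90)&(y<-.15)&(x<.45))
    t=b[b[:,2]>b[:,2].max()-.006]; print(" top z",np.median(t[:,2]),len(t), cv2.minAreaRect((t[:,:2]*1000).astype(np.float32)))
    rep("mat",(h>95)&(h<115)&(s>140)&(y<-.1))
    rep("grip",((h<6)|(h>174))&(s>150)&(v>90)&(y>-.02)&(y<.25)&(x<.45))
    rep("cap",((h<6)|(h>174))&(s>150)&(v>90)&(y<0)&(x>.4))
    rep("tipbox",(W[...,2]>.04)&(W[...,2]<.075)&(x>.45)&(y>0)&(y<.25))
    c=p[150:290,190:350] if n=="top" else p[130:240,215:315]
    cv2.imwrite(f"pics/crop_{n}.png",cv2.resize(c[:,:,::-1],None,fx=5 if n=="top" else 5.4,fy=5 if n=="top" else 5.4,interpolation=cv2.INTER_CUBIC)[:600,:800])
    # vise points
    m=(x>.2)&(x<.45)&(y>-.1)&(y<.2)&(W[...,2]>.05); rep("vise",m)
E
```

```text
scene bench z -0.00039788012245167703
block 1 [ 0.4442 -0.2395  0.0431] [ 0.4442 -0.2395  0.0431] [ 0.4442 -0.2395  0.0431]
 top z 0.04307021948162992 1 ((444.2487487792969, -239.5242919921875), (0.0, 0.0), 0.0)
mat 25 [ 0.4256 -0.3005 -0.0024] [ 0.5395 -0.1613  0.0075] [ 0.482  -0.2248  0.0009]Traceback (most recent call last):
  File "<stdin>", line 13, in <module>
  File "<stdin>", line 9, in rep
    return umr_minimum(a, axis, None, out, keepdims, initial, where)
ValueError: zero-size array to reduction operation minimum which has no identity
```

```bash
cat > m.py <<'E'
from h import *
np.set_printoptions(precision=4,suppress=True)
for n in("scene","top"):
    z=np.load(n+"0.npz"); p,d=z['p'],z['d']; W=cloud(n,d); H=cv2.cvtColor(p,cv2.COLOR_RGB2HSV)
    pts={"scene":[(235,112),(262,182),(286,208),(185,162),(213,245),(360,285)],"top":[(397,252),(280,222),(238,223),(326,143),(243,145),(125,238)]}[n]
    for u,v in pts: print(n,(u,v),W[v,u],H[v,u])
    c=p[180:260,210:330] if n=="top" else p[140:225,225:315]
    cv2.imwrite(f"pics/crop_{n}.png",cv2.resize(c[:,:,::-1],None,fx=6.5,fy=6.5,interpolation=cv2.INTER_CUBIC)[:600,:800])
E
python3 m.py
```

```text
scene (235, 112) [ 0.4649 -0.2359  0.036 ] [ 16 139 136]
scene (262, 182) [0.5795 0.0845 0.1253] [ 12  18 144]
scene (286, 208) [0.5473 0.1499 0.0622] [  1 172 199]
scene (185, 162) [ 0.717  -0.0642  0.1436] [  1 174 192]
scene (213, 245) [0.7584 0.1361 0.0534] [ 32  69 192]
scene (360, 285) [0.499  0.4037 0.0009] [ 68   7 141]
top (397, 252) [ 0.4548 -0.248   0.0477] [ 22 187 239]
top (280, 222) [0.5356 0.0379 0.0851] [ 12  32 137]
top (238, 223) [0.5409 0.1398 0.0607] [  2 218 243]
top (326, 143) [ 0.7102 -0.0768  0.1452] [  1 224 240]
top (243, 145) [0.7433 0.1206 0.0545] [ 31 144 236]
top (125, 238) [0.5227 0.4342 0.0007] [ 54   8 161]
```

View pics/crop_top.png

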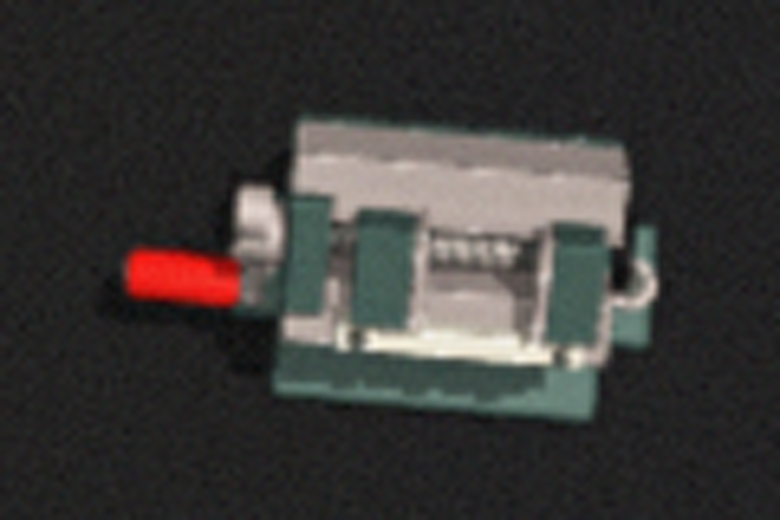

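View pics/crop_scene.png

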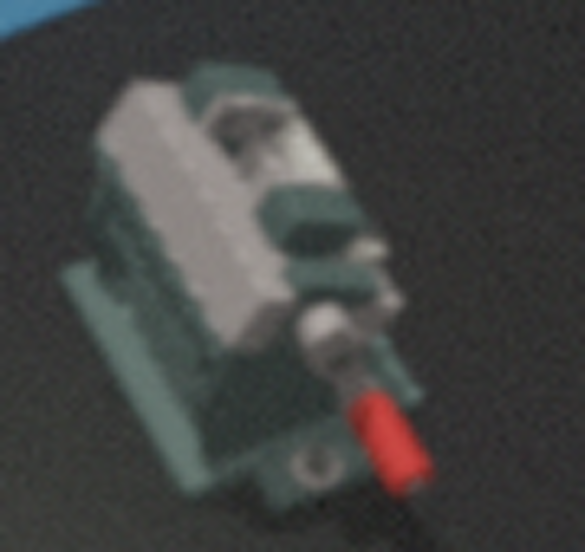

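Top crop: the jaws are at about (385,270) and (575,285), the cream stop bar runs along (460,345), and the red grip is at (185,275), low on its circle. Scene crop: it shows the same layout, with the grip at (390,440). Next I'll fit box models to both point clouds.

```bash
cat > fit.py <<'E'
from h import *
from scipy.optimize import least_squares
np.set_printoptions(precision=4,suppress=True)
def box(P,lo,hi):
    lo,hi=np.array(lo),np.array(hi); q=np.abs(P-(lo+hi)/2)-(hi-lo)/2
    return np.linalg.norm(np.maximum(q,0),axis=1)+np.minimum(q.max(1),0)
def bedR(yaw): return R.from_euler('z',yaw)*R.from_euler('y',-35,degrees=True)
def bed(P,p): return bedR(p[2]).inv().apply(P-[p[0],p[1],.105])
def vise(P,p):
    B=bed(P,p); o=p[3]
    return np.min(np.abs([box(B,[-.038,-.03,-.03],[.038,.09,0]),box(B,[-.02,-.024,0],[.02,0,.02]),box(B,[-.02,o,0],[.02,o+.026,.02]),box(B,[-.034,-.02,0],[-.024,.07,.01]),box(B,[-.02,.075,0],[.02,.09,.008])]),axis=0)
if __name__=="__main__":
  A={}
  for n in("scene","top"):
    z=np.load(n+"0.npz"); p,d=z['p'],z['d']; W=cloud(n,d); H=cv2.cvtColor(p,cv2.COLOR_RGB2HSV); A[n]=(W.reshape(-1,3),H.reshape(-1,3).astype(int))
  A["both"]=tuple(np.r_[A["scene"][i],A["top"][i]] for i in(0,1))
  for n in A:
    W,H=A[n]; g=np.isfinite(W).all(1); W,H=W[g],H[g]; h,s,v=H.T; x,y,z=W.T
    near=(x>.4)&(x<.7)&(y>-.08)&(y<.2)&(z>.05)
    red=near&((h<8)|(h>172))&(s>140)&(y>.08)
    p=np.array([.55,.03,.03,.037])
    for _ in range(6):
        B=bed(W,p); m=near&(s<120)&(B[:,2]>-.006)&(B[:,1]>-.04)&(B[:,1]<.095)&(np.abs(B[:,0])<.045)
        r=least_squares(lambda q:vise(W[m],q),p,loss='soft_l1',f_scale=.0015); p=r.x
    print(n,"bed X,Y,yaw,open",p,m.sum(),"rms med",np.median(vise(W[m],p)))
    # grip: cylinder in bed frame, radius 9.5, parallel y
    G=bed(W[red],p); 
    def gr(a): return np.hypot(G[:,0]-.045*np.sin(a[0]),G[:,2]+.013-.045*np.cos(a[0]))-.0095
    best=min((least_squares(gr,[a],loss='soft_l1',f_scale=.001) for a in np.arange(0,6.3,.5)),key=lambda r:r.cost); a=best.x[0]
    print("  grip ang deg (from +z to +x)",np.degrees(a)%360,"resid",np.median(np.abs(gr([a]))),"free fit",
      least_squares(lambda q:np.hypot(G[:,0]-q[0],G[:,2]-q[1])-.0095,[.045*np.sin(a),-.013+.045*np.cos(a)],loss='soft_l1',f_scale=.001).x,"y range",np.percentile(G[:,1],[2,98]))
    # block
    bm=(x>.38)&(x<.53)&(y>-.32)&(y<-.17)&(z>.008)&(z<.06)
    Q=W[bm]
    f=lambda q:np.abs(box(R.from_euler('z',-q[2]).apply(Q-[q[0],q[1],.003]),[-.024,-.013,0],[.024,.013,.042]))
    b=min((least_squares(f,[*np.median(Q[:,:2],0),t],loss='soft_l1',f_scale=.0015) for t in np.arange(-1.5,1.6,.4)),key=lambda r:r.cost)
    print("  block",b.x,np.degrees(b.x[2]),len(Q),"med",np.median(f(b.x)),"ztop",np.percentile(Q[:,2],[80,95]))
    C=bedR(p[2]).apply([[0,.131,-.013],[0,.131,-.013]+.045*np.array([np.sin(a),0,np.cos(a)])])+[p[0],p[1],.105]; print("  crank c, grip world",C)
E
python3 fit.py
```

```text
scene bed X,Y,yaw,open [ 0.5372  0.0118 -0.1279  0.0396] 832 rms med 0.0009027494783637856
  grip ang deg (from +z to +x) 232.7072878154945 resid 0.0013053051057879076 free fit [-0.0367 -0.0408] y range [0.1121 0.1513]
  block [ 0.4609 -0.2494  0.3262] 18.689891687902545 223 med 0.0011106772629675393 ztop [0.0438 0.046 ]
  crank c, grip world [[0.5613 0.1407 0.0944]
 [0.5477 0.1425 0.0515]]
top bed X,Y,yaw,open [ 0.5334  0.0119 -0.1269  0.0399] 1409 rms med 0.0011251798268251678
  grip ang deg (from +z to +x) 232.75481771397597 resid 0.0010476209755928764 free fit [-0.0356 -0.0401] y range [0.1081 0.1478]
  block [ 0.4611 -0.2493  0.2753] 15.77157654853247 357 med 0.0015006631503508283 ztop [0.0468 0.0489]
  crank c, grip world [[0.5574 0.1409 0.0944]
 [0.5438 0.1426 0.0515]]
both bed X,Y,yaw,open [ 0.5347  0.0119 -0.1259  0.0396] 2220 rms med 0.0012782651787812682
  grip ang deg (from +z to +x) 232.8230893066133 resid 0.0013461471130859527 free fit [-0.0358 -0.0402] y range [0.1084 0.1502]
  block [ 0.4611 -0.2493  0.2896] 16.594760921333144 580 med 0.0013169842591612899 ztop [0.046  0.0483]
  crank c, grip world [[0.5586 0.141  0.0944]
 [0.5449 0.1427 0.0515]]
```

```bash
cat > plan.py <<'E'
from fit import *
BED=np.array([.536,.0118,-.127])
def bedpt(b): return bedR(BED[2]).apply(b)+[BED[0],BED[1],.105]
def inbed(X): return bedR(BED[2]).inv().apply(np.asarray(X)-[BED[0],BED[1],.105])
def tool(xt,yt): return R.from_matrix(np.c_[xt,yt,np.cross(xt,yt)])
def delta(Rt,pt,tag=""):
    s=telemetry.state(); R0=q2r(s['orientation']); print(tag,"rotvec deg",(Rt*R0.inv()).as_rotvec(degrees=True).round(2),"shift cm",((np.array(pt)-s['eef_pos'])*100).round(2))
def st():
    s=telemetry.state(); R0=q2r(s['orientation']).as_matrix(); print("t",s['time'],"pos",s['eef_pos'],"F",s['force'],"open",s['opening'],"J",s['joint_positions'],"\nxt",R0[:,0],"yt",R0[:,1],"inbed",inbed(s['eef_pos']),"Fbed",bedR(BED[2]).inv().apply(s['force']))
E
python3 - <<'E'
from plan import *
st()
a=np.radians(17)
for s in(1,-1):
    yt=s*np.array([np.cos(a),np.sin(a),0]); delta(tool([0,0,-1],yt),[.461,-.2493,.10],f"above {s}")
    B=bedR(BED[2]).as_matrix(); delta(tool(-B[:,2],s*B[:,0]),bedpt([.003,.019,.07]),f"vise {s}")
E
```

```text
t 0.1 pos [ 0.2342 -0.5245  0.2138] F [-0.5587  0.689  -0.4264] open 0.09194813163804497 J [-1.3611  0.1589  1.5981 -0.      1.3862 -0.2101] 
xt [-0.0004  0.0016 -1.    ] yt [ 0.4075 -0.9132 -0.0016] inbed [-0.1272 -0.5702  0.2218] Fbed [-0.77    0.6127  0.0187]
above 1 rotvec deg [-0.06 -0.08 82.95] shift cm [ 22.68  27.52 -11.38]
vise 1 rotvec deg [-21.86 -29.39  56.76] shift cm [26.68 56.   -4.97]
above -1 rotvec deg [ -0.09   0.06 -97.05] shift cm [ 22.68  27.52 -11.38]
vise -1 rotvec deg [  33.85  -25.13 -116.89] shift cm [26.68 56.   -4.97]
```

Request:
jog_arm:
  motion:
    - [0,0,7,2,2.3,0,0]
    - [0,0,14,4,4.6,0,0]
    - [0,0,21,6,7,0,0]
    - [0,0,28,8,9.3,0,0]
    - [0,0,35,10,11.6,-1,0]
    - [0,0,42,12,14,-2,0]
    - [0,0,49,14,16.3,-4,0]
    - [0,0,56,16,18.6,-6,0]
    - [0,0,63,18,21,-8,0]
    - [0,0,70,20,23.5,-10,0]
    - [0,0,77,21.5,26,-11,0]
    - [0,0,83,22.7,27.5,-11.4,0]
    - [0,0,83,22.7,27.5,-11.4,0]
    - [0,0,83,22.7,27.5,-11.4,0]

```text
time: 1.5
eef_pos: [0.461, -0.2496, 0.0996]
orientation: [0.568, 0.42, 0.569, -0.421]
force: [-0.3, 0.3, -0.3]
opening: 0.0922
```

```bash
python3 - <<'E'
from plan import *
st()
a=np.radians(17); delta(tool([0,0,-1],[np.cos(a),np.sin(a),0]),[.461,-.2493,.017])
p,d=eyes.snapshot("scene"); cv2.imwrite("pics/s1.png",cv2.resize(p[60:180,160:320,::-1],None,fx=4,fy=4))
E
```

```text
t 1.5 pos [ 0.461  -0.2496  0.0996] F [-0.2836  0.2908 -0.3391] open 0.09220471336154332 J [-0.726   0.1505  1.8456 -0.0018  1.1469 -1.0215] 
xt [-0.0022 -0.0003 -1.    ] yt [ 0.9564  0.2919 -0.0022] inbed [-0.0369 -0.2688  0.0193] Fbed [-0.4551  0.2525 -0.0953]
 rotvec deg [ 0.02 -0.12  0.03] shift cm [-0.    0.03 -8.26]
```

View pics/s1.png

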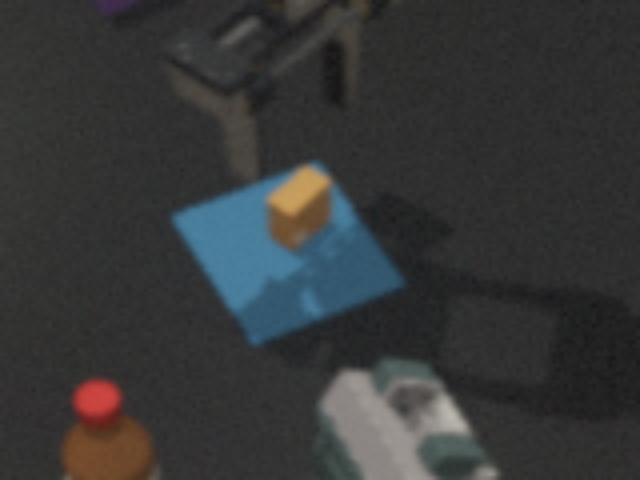

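The block is at (300,205) in the crop. The fingers straddle it along its long axis, so I'll descend and grip.

Request:
jog_arm:
  motion:
    - [0,0,0,0,0,-2.5,0]
    - [0,0,0,0,0,-5,0]
    - [0,0,0,0,0,-7,0]
    - [0,0,0,0,0,-8.2,0]
    - [0,0,0,0,0,-8.2,0]
    - [0,0,0,0,0,-8.2,120]
    - [0,0,0,0,0,-8.2,180]
    - [0,0,0,0,0,-8.2,180]
    - [0,0,0,0,0,-8.2,180]
    - [0,0,0,0,0,-8.2,180]
    - [0,0,0,0,0,-8.2,180]
    - [0,0,0,0,0,-8.2,180]
  force: 20

```text
time: 2.75
eef_pos: [0.4611, -0.2503, 0.0182]
orientation: [0.568, 0.42, 0.568, -0.422]
force: [-0.7, -0.6, 2.8]
opening: 0.0481
```

Request:
jog_arm:
  motion:
    - [0,0,0,0,0,2,180]
    - [0,0,0,0,0,5,180]
    - [0,0,0,0,0,9,180]
    - [0,0,0,0,0,13,180]
    - [0,0,0,0,0,17,180]
    - [0,0,0,0,0,17,180]

```text
time: 3.35
eef_pos: [0.4641, -0.2528, 0.1947]
orientation: [0.572, 0.42, 0.564, -0.422]
force: [1.0, -0.9, 0.3]
opening: 0.0477
```

```bash
python3 - <<'E'
from plan import *
st()
B=bedR(BED[2]).as_matrix(); delta(tool(-B[:,2],B[:,0]),bedpt([.004,.019,.085]))
E
```

```text
t 3.35 pos [ 0.4641 -0.2528  0.1947] F [ 1.0282 -0.9303  0.3459] open 0.04769900051084765 J [-0.7267  0.0446  1.7598 -0.0017  1.326  -1.022 ] 
xt [ 0.0074 -0.0087 -0.9999] yt [0.9566 0.2914 0.0045] inbed [ 0.0204 -0.2716  0.0952] Fbed [ 1.1304 -0.7925 -0.3692]
 rotvec deg [  3.53 -34.82 -23.28] shift cm [ 2.92 28.92 -1.78]
```

Request:
jog_arm:
  motion:
    - [0.35,-3.5,-2.3,0.3,2.9,0,180]
    - [0.7,-7,-4.7,0.6,5.8,0,180]
    - [1,-10.4,-7,0.9,8.7,0,180]
    - [1.4,-14,-9.3,1.2,11.6,0,180]
    - [1.8,-17.4,-11.6,1.5,14.5,0,180]
    - [2.1,-20.9,-14,1.75,17.4,0,180]
    - [2.5,-24.4,-16.3,2,20.3,0,180]
    - [2.8,-27.9,-18.6,2.3,23.1,0,180]
    - [3.2,-31.3,-21,2.6,26,-0.5,180]
    - [3.5,-34.8,-23.3,2.9,28.9,-1,180]
    - [3.5,-34.8,-23.3,2.9,28.9,-1.8,180]
    - [3.5,-34.8,-23.3,2.9,28.9,-1.8,180]
    - [3.5,-34.8,-23.3,2.9,28.9,-1.8,180]
    - [3.5,-34.8,-23.3,2.9,28.9,-1.8,180]

```text
time: 4.75
eef_pos: [0.4937, 0.0349, 0.1774]
orientation: [0.605, 0.647, 0.285, -0.366]
force: [0.6, -0.2, -0.8]
opening: 0.0478
```

```bash
python3 - <<'E'
from plan import *
st()
B=bedR(BED[2]).as_matrix()
for z in(.05,.022,.0152): delta(tool(-B[:,2],B[:,0]),bedpt([.004,.019,z]),z)
print("bed axes",B)
im=[]
for n in("scene","top"):
    p,d=eyes.snapshot(n); np.savez(n+"2.npz",p=p,d=d)
    c=p[90:240,190:340] if n=="scene" else p[150:300,200:350]
    im.append(cv2.resize(c[:,:,::-1],None,fx=2.6,fy=2.6,interpolation=cv2.INTER_CUBIC))
cv2.imwrite("pics/s2.png",np.hstack(im))
E
```

```text
t 4.75 pos [0.4937 0.0349 0.1774] F [ 0.6434 -0.2251 -0.7995] open 0.04781968525745081 J [-0.2017 -0.523   2.3772  0.0653  0.6786 -0.1106] 
xt [ 0.5689 -0.0746 -0.8191] yt [ 0.8123 -0.1052  0.5737] inbed [0.0047 0.0175 0.085 ] Fbed [ 0.0876 -0.1418 -1.0373]
0.05 rotvec deg [0.04 0.   0.13] shift cm [ 1.95 -0.1  -2.91]
0.022 rotvec deg [0.04 0.   0.13] shift cm [ 3.55 -0.3  -5.21]
0.0152 rotvec deg [0.04 0.   0.13] shift cm [ 3.93 -0.35 -5.76]
bed axes [[ 0.8126  0.1267 -0.569 ]
 [-0.1038  0.9919  0.0726]
 [ 0.5736 -0.      0.8192]]
```

View pics/s2.png

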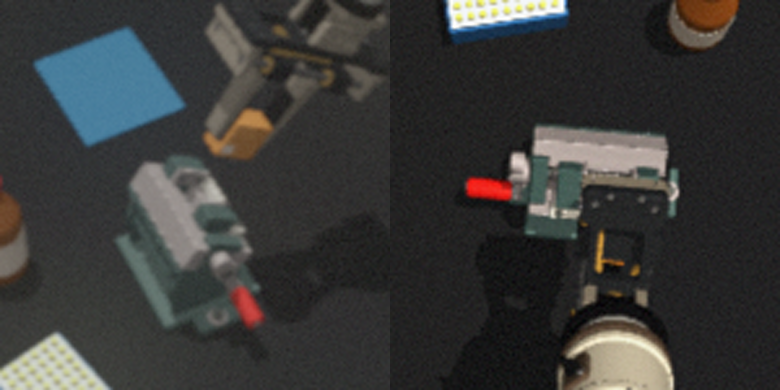

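The picture shows the gripped block above the vise, tilted to match the bed and clear of the jaws. I'll descend along the bed normal.

Request:
jog_arm:
  motion:
    - [0,0,0.13,0.5,0.05,-0.8,180]
    - [0,0,0.13,1.2,0,-1.8,180]
    - [0,0,0.13,1.95,-0.1,-2.9,180]
    - [0,0,0.13,2.5,-0.17,-3.7,180]
    - [0,0,0.13,3.05,-0.24,-4.5,180]
    - [0,0,0.13,3.55,-0.3,-5.2,180]
    - [0,0,0.13,3.55,-0.3,-5.2,180]
    - [0,0,0.13,3.55,-0.3,-5.2,180]
    - [0,0,0.13,3.55,-0.3,-5.2,180]

```text
time: 5.75
eef_pos: [0.5294, 0.0317, 0.1261]
orientation: [0.606, 0.647, 0.285, -0.366]
force: [0.4, 0.1, -0.4]
opening: 0.0479
```

```bash
python3 - <<'E'
from plan import *
st()
B=bedR(BED[2]).as_matrix()
for z in(.018,.0152,.012): delta(tool(-B[:,2],B[:,0]),bedpt([.004,.019,z]),z)
im=[]
for n in("scene","top"):
    p,d=eyes.snapshot(n); W=cloud(n,d); np.savez(n+"3.npz",p=p,d=d); H=cv2.cvtColor(p,cv2.COLOR_RGB2HSV)
    m=(H[...,0]>8)&(H[...,0]<28)&(H[...,1]>100)&(np.linalg.norm(W-[.53,.04,.12],axis=2)<.08)
    Q=inbed(W[m]); print(n,m.sum(),"orange in bed pct", np.percentile(Q,[3,50,97],axis=0) if m.sum() else "")
    c=p[120:220,220:320] if n=="scene" else p[170:270,230:330]
    im.append(cv2.resize(c[:,:,::-1],None,fx=3.9,fy=3.9,interpolation=cv2.INTER_CUBIC))
cv2.imwrite("pics/s3.png",np.hstack(im))
E
```

```text
t 5.75 pos [0.5294 0.0317 0.1261] F [ 0.3622  0.1451 -0.4207] open 0.04793257360708852 J [-0.1906 -0.2953  2.3354  0.0757  0.4914 -0.1188] 
xt [ 0.5699 -0.0736 -0.8184] yt [ 0.8118 -0.1037  0.5747] inbed [0.0047 0.0189 0.0225] Fbed [ 0.0379  0.1898 -0.5401]
0.018 rotvec deg [0.05 0.07 0.03] shift cm [ 0.2  -0.01 -0.41]
0.0152 rotvec deg [0.05 0.07 0.03] shift cm [ 0.36 -0.03 -0.64]
0.012 rotvec deg [0.05 0.07 0.03] shift cm [ 0.54 -0.06 -0.9 ]
scene 232 orange in bed pct [[-0.0185  0.0122  0.0119]
 [ 0.0064  0.0315  0.0386]
 [ 0.0316  0.0351  0.0497]]
top 25 orange in bed pct [[-0.0206  0.0074  0.0473]
 [-0.0182  0.0161  0.0504]
 [-0.0137  0.0232  0.0551]]
```

View pics/s3.png

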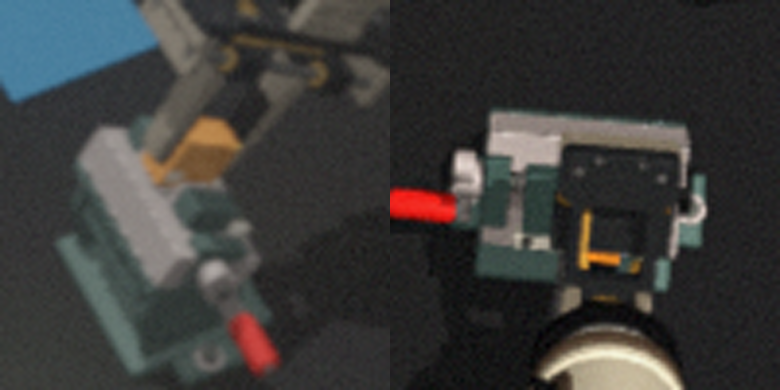

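The block is between the jaws, with its +y face at about y 33–35 mm in the bed frame against a jaw at 39.6 mm. I'll lower it gently to contact.

Request:
jog_arm:
  motion:
    - [0,0,0,0.11,0,-0.16,180]
    - [0,0,0,0.17,0,-0.25,180]
    - [0,0,0,0.23,-0.02,-0.33,180]
    - [0,0,0,0.28,-0.03,-0.41,180]
    - [0,0,0,0.34,-0.03,-0.49,180]
    - [0,0,0,0.34,-0.03,-0.49,180]
    - [0,0,0,0.34,-0.03,-0.49,180]

```text
time: 6.55
eef_pos: [0.5328, 0.0316, 0.1212]
orientation: [0.606, 0.647, 0.285, -0.365]
force: [-0.8, -0.4, -0.4]
opening: 0.048
```

```bash
python3 -c "
from plan import *
st()"
```

```text
t 6.55 pos [0.5328 0.0316 0.1212] F [-0.8098 -0.3719 -0.441 ] open 0.04804358861484958 J [-0.1892 -0.2732  2.33    0.0768  0.4746 -0.1195] 
xt [ 0.57   -0.0735 -0.8184] yt [ 0.8118 -0.1034  0.5747] inbed [0.0046 0.0192 0.0165] Fbed [-0.8723 -0.4715  0.0725]
```

Request:
jog_arm:
  motion:
    - [0,0,0,0.06,0,-0.08,180]
    - [0,0,0,0.11,-0.01,-0.16,180]
    - [0,0,0,0.17,-0.02,-0.25,180]
    - [0,0,0,0.17,-0.02,-0.25,180]
    - [0,0,0,0.17,-0.02,-0.25,180]

```text
time: 7.05
eef_pos: [0.5342, 0.0316, 0.1195]
orientation: [0.606, 0.646, 0.286, -0.365]
force: [-19.8, 0.4, 18.6]
opening: 0.0477
```

```bash
python3 -c "
from plan import *
st()"
```

```text
t 7.05 pos [0.5342 0.0316 0.1195] F [-19.8195   0.4249  18.5936] open 0.047683669802237406 J [-0.1883 -0.2644  2.3267  0.0767  0.47   -0.1204] 
xt [ 0.5693 -0.0732 -0.8189] yt [ 0.8125 -0.102   0.574 ] inbed [0.0048 0.0194 0.0144] Fbed [-5.4836 -2.0888 26.5383]
```

Request:
jog_arm:
  motion:
    - [0,0,0,-0.06,0.01,0.08,180]
    - [0,0,0,-0.06,0.01,0.08,180]
    - [0,0,0,-0.14,0.02,0.02,180]
    - [0,0,0,-0.22,0.03,-0.03,180]
    - [0,0,0,-0.3,0.04,-0.09,180]
    - [0,0,0,-0.3,0.04,-0.09,180]

```text
time: 7.65
eef_pos: [0.5309, 0.032, 0.1183]
orientation: [0.606, 0.646, 0.286, -0.366]
force: [0.1, 0.2, 0.1]
opening: 0.0474
```

```bash
python3 -c "
from plan import *
st()"
```

```text
t 7.65 pos [0.5309 0.032  0.1183] F [0.062  0.2374 0.1409] open 0.04742026652180835 J [-0.1889 -0.2724  2.3355  0.0774  0.4698 -0.1214] 
xt [ 0.5689 -0.0731 -0.8192] yt [ 0.8128 -0.1021  0.5735] inbed [0.0014 0.0194 0.0152] Fbed [0.1066 0.2433 0.0975]
```

Request:
jog_arm:
  motion:
    - [0,0,0,-0.06,0.01,-0.06,180]
    - [0,0,0,-0.14,0.02,-0.12,180]
    - [0,0,0,-0.22,0.03,-0.18,180]
    - [0,0,0,-0.22,0.03,-0.18,180]

```text
time: 8.05
eef_pos: [0.5292, 0.0322, 0.117]
orientation: [0.606, 0.646, 0.286, -0.365]
force: [1.7, -0.2, -0.8]
opening: 0.0479
```

```bash
python3 -c "
from plan import *
st()"
```

```text
t 8.05 pos [0.5292 0.0322 0.117 ] F [ 1.6977 -0.2355 -0.8136] open 0.047905058616179864 J [-0.1893 -0.2762  2.3419  0.0785  0.4657 -0.1226] 
xt [ 0.57   -0.0734 -0.8183] yt [ 0.8119 -0.1022  0.5747] inbed [-0.0008  0.0194  0.0152] Fbed [ 0.9373 -0.0186 -1.6495]
```

Request:
jog_arm:
  motion:
    - [0,0,0,-0.08,0.01,-0.06,180]
    - [0,0,0,-0.16,0.02,-0.12,180]
    - [0,0,0,-0.16,0.02,-0.12,180]
    - [0,0,0,-0.16,0.02,-0.12,180]

```text
time: 8.45
eef_pos: [0.5289, 0.0322, 0.1172]
orientation: [0.607, 0.647, 0.284, -0.364]
force: [4.7, 0.1, -0.0]
opening: 0.0479
```

```bash
python3 -c "
from plan import *
st()"
```

```text
t 8.45 pos [0.5289 0.0322 0.1172] F [ 4.6901  0.0971 -0.0234] open 0.047919519546240116 J [-0.1896 -0.2794  2.3454  0.0795  0.4618 -0.1236] 
xt [ 0.573  -0.074  -0.8162] yt [ 0.8098 -0.1021  0.5777] inbed [-0.0009  0.0193  0.0155] Fbed [ 3.7875  0.6904 -2.6805]
```

Request:
jog_arm:
  motion:
    - [0,0,0,0.05,0,-0.08,180]
    - [0,0,0,0.05,0,-0.08,180]
    - [0,0,0,0.05,0,-0.08,120]
    - [0,0,0,0.05,0,-0.08,60]
    - [0,0,0,0.05,0,-0.08,0]
    - [0,0,0,0,0,0,0]
    - [0,0,0,0,0,0,0]
    - [0,0,0,0,0,0,0]
    - [0,0,0,0,0,0,0]

```text
time: 9.35
eef_pos: [0.5289, 0.0322, 0.1172]
orientation: [0.607, 0.647, 0.284, -0.364]
force: [0.0, -0.6, 1.5]
opening: 0.0916
```

```bash
python3 -c "
from plan import *
st()"
```

```text
t 9.35 pos [0.5289 0.0322 0.1172] F [ 0.015  -0.5661  1.5389] open 0.09156173990905575 J [-0.1896 -0.2795  2.3454  0.0795  0.4619 -0.1236] 
xt [ 0.5729 -0.0739 -0.8163] yt [ 0.8098 -0.1022  0.5777] inbed [-0.0009  0.0193  0.0155] Fbed [ 0.9536 -0.5597  1.2109]
```

Request:
jog_arm:
  motion:
    - [0,0,0,-1.1,0.15,1.6,0]
    - [0,0,0,-2.8,0.37,4,0]
    - [0,0,0,-4.6,0.6,6.5,0]
    - [0,0,0,-5.7,0.73,8.2,0]
    - [0,0,0,-8,1,12,0]
    - [0,0,0,-12,1,14,0]
    - [0,0,0,-16,1,14,0]
    - [0,0,0,-16,1,14,0]

```text
time: 10.15
eef_pos: [0.404, 0.0557, 0.2572]
orientation: [0.605, 0.64, 0.288, -0.376]
force: [-0.1, 1.1, 0.5]
opening: 0.0919
```

```bash
cat > chk.py <<'E'
import sys
from plan import *
def look(tag,pic=True):
    W=[];Hs=[];im=[]
    for n in("scene","top"):
        p,d=eyes.snapshot(n); W.append(cloud(n,d).reshape(-1,3)); Hs.append(cv2.cvtColor(p,cv2.COLOR_RGB2HSV).reshape(-1,3).astype(int))
        c=p[120:220,220:320] if n=="scene" else p[170:270,220:320]
        im.append(cv2.resize(c[:,:,::-1],None,fx=3.9,fy=3.9,interpolation=cv2.INTER_CUBIC))
    cv2.imwrite(f"pics/{tag}.png",np.hstack(im))
    return W,Hs
def fits(W,H,nm,p=np.array([.536,.0118,-.127,.0396])):
    g=np.isfinite(W).all(1); W,H=W[g],H[g]; h,s,v=H.T; x,y,z=W.T
    near=(x>.4)&(x<.7)&(y>-.08)&(y<.2)&(z>.05)&(z<.17)
    B=bed(W,p); 
    red=near&((h<8)|(h>172))&(s>140)&(y>.08)
    am=near&(h>8)&(h<28)&(s>90)&(B[:,1]>-.01)&(B[:,1]<.05)&(B[:,2]>.022)&(B[:,2]<.06)
    Q=B[am]
    f=lambda q:np.abs(box(R.from_rotvec([q[3],q[4],q[5]]).inv().apply(Q-q[:3]),[-.024,-.013,0],[.024,.013,.042]))
    b=least_squares(f,[0,.019,0,0,0,0],loss='soft_l1',f_scale=.0015).x
    print(nm,"block in bed",b,"npts",am.sum(),"med",np.median(f(b)))
    m=near&(s<90)&(B[:,1]>-.04)&(B[:,1]<.095)&(np.abs(B[:,0])<.045)&(B[:,2]>-.006)
    r=least_squares(lambda q:np.minimum(vise(W[m],q),.01),p,loss='soft_l1',f_scale=.0015); print("   vise",r.x)
    G=B[red]; gr=lambda q:np.hypot(G[:,0]-q[0],G[:,2]-q[1])-.0095
    c=least_squares(gr,[np.median(G[:,0]),np.median(G[:,2])-.006],loss='soft_l1',f_scale=.001).x; print("   grip xz",c,"ang",np.degrees(np.arctan2(c[0],c[1]+.013))%360,"rad",np.hypot(c[0],c[1]+.013))
if __name__=="__main__":
    st(); W,H=look(sys.argv[1])
    for i,n in enumerate(("scene","top")): fits(W[i],H[i],n)
E
python3 chk.py s4
```

```text
t 10.15 pos [0.404  0.0557 0.2572] F [-0.1182  1.0746  0.5099] open 0.0918799733378163 J [-0.1681 -0.9432  2.4227  0.0094  1.0695 -0.0413] 
xt [ 0.552  -0.0853 -0.8295] yt [ 0.8232 -0.1025  0.5584] inbed [-0.0245  0.0269  0.2029] Fbed [0.0849 1.0509 0.563 ]
scene block in bed [ 0.0003  0.02   -0.0009 -0.0218 -0.0182 -0.0091] npts 199 med 0.0009258876196358984
   vise [ 0.5369  0.0118 -0.1343  0.0392]
   grip xz [-0.0367 -0.042 ] ang 231.67351672308456 rad 0.046758933479174404
top block in bed [-0.0012  0.0191  0.0019  0.0048 -0.0124 -0.0059] npts 263 med 0.0008156647091127484
   vise [ 0.5335  0.0122 -0.1271  0.038 ]
   grip xz [-0.0375 -0.0387] ang 235.62665427011694 rad 0.045467283201422314
```

View pics/s4.png

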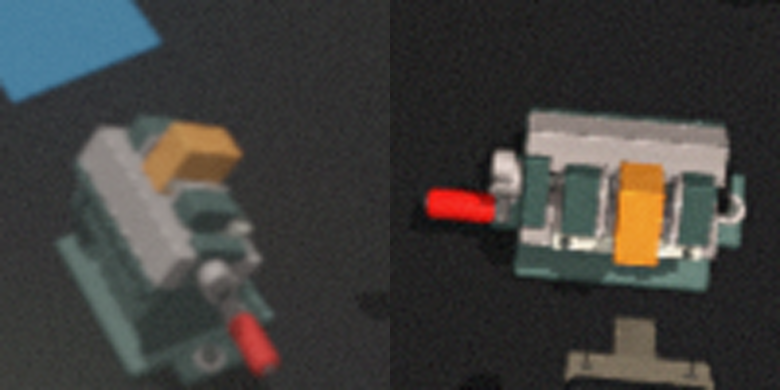

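The block stands upright between the jaws against the stop, at about (640,215) in the right half. Both fits agree to within about 2 mm. Next is the crank.

```bash
sed -i 's/BED=np.array.*/BED=np.array([.5355,.0118,-.127])/' plan.py; cat >> plan.py <<'E'
YT=np.array([np.cos(BED[2]),np.sin(BED[2]),0]); DOWN=tool([0,0,-1],YT)
def crankpt(deg,dy=.006,off=.014,r=.045): # TCP for grip at bed angle deg (from +z to +x)
    a=np.radians(deg); return bedpt([r*np.sin(a),.131+dy,-.013+r*np.cos(a)])-[0,0,off]
E
python3 - <<'E'
from plan import *
t=crankpt(233.5); print(t); delta(DOWN,[t[0],t[1],.20],"above"); delta(DOWN,t,"grip")
E
```

```text
[0.5461 0.1486 0.0377]
above rotvec deg [ 5.17 33.62  0.12] shift cm [14.17  9.34 -5.7 ]
grip rotvec deg [ 5.17 33.62  0.12] shift cm [ 14.17   9.34 -21.94]
```

Request:
jog_arm:
  motion:
    - [0,0,0,2,2,0,0]
    - [1,6,0,4,4,0,0]
    - [2,12,0,6,6,0,0]
    - [3,18,0,8,8,0,0]
    - [4,24,0,10,9.3,0,0]
    - [5,30,0,12,9.3,-2,0]
    - [5.2,33.6,0.1,14.2,9.3,-4,0]
    - [5.2,33.6,0.1,14.2,9.3,-5.7,0]
    - [5.2,33.6,0.1,14.2,9.3,-5.7,0]
    - [5.2,33.6,0.1,14.2,9.3,-5.7,0]

```text
time: 11.25
eef_pos: [0.5463, 0.1479, 0.2002]
orientation: [0.467, 0.531, 0.467, -0.531]
force: [0.0, -0.5, 0.2]
opening: 0.0919
```

```bash
python3 - <<'E'
from plan import *
st(); t=crankpt(233.5); delta(DOWN,t,"grip")
E
```

```text
t 11.25 pos [0.5463 0.1479 0.2002] F [ 0.0305 -0.4908  0.1716] open 0.09192377229377667 J [0.0504 0.1455 1.6402 0.0009 1.3554 0.1779] 
xt [ 0.0005  0.0009 -1.    ] yt [ 0.9919 -0.1273  0.0004] inbed [0.0493 0.1364 0.0817] Fbed [ 0.1741 -0.483   0.0875]
grip rotvec deg [-0.05  0.03  0.04] shift cm [ -0.02   0.07 -16.26]
```

Request:
jog_arm:
  motion:
    - [0,0,0,0,0.07,-4,0]
    - [0,0,0,0,0.07,-8,0]
    - [0,0,0,0,0.07,-12,0]
    - [0,0,0,0,0.07,-15,0]
    - [0,0,0,0,0.07,-16.2,0]
    - [0,0,0,0,0.07,-16.2,0]
    - [0,0,0,0,0.07,-16.2,120]
    - [0,0,0,0,0.07,-16.2,200]
    - [0,0,0,0,0.07,-16.2,250]
    - [0,0,0,0,0.07,-16.2,250]
    - [0,0,0,0,0.07,-16.2,250]
    - [0,0,0,0,0.07,-16.2,250]
    - [0,0,0,0,0.07,-16.2,250]
    - [0,0,0,0,0.07,-16.2,250]
  force: 25

```text
time: 12.65
eef_pos: [0.5463, 0.1486, 0.0382]
orientation: [0.467, 0.531, 0.467, -0.531]
force: [-0.4, 0.2, 1.0]
opening: 0.0299
```

```bash
python3 - <<'E'
from plan import *
st(); t=crankpt(233.5); print(t)
E
```

```text
t 12.65 pos [0.5463 0.1486 0.0382] F [-0.3721  0.2163  1.0254] open 0.029898121313955365 J [0.0517 0.3381 1.758  0.001  1.0451 0.1789] 
xt [ 0.0003  0.0009 -1.    ] yt [ 0.9919 -0.1274  0.0002] inbed [-0.0438  0.137  -0.0509] Fbed [0.2634 0.1674 1.0674]
[0.5461 0.1486 0.0377]
```

Request:
jog_arm:
  motion:
    - [0,0,0,0,0,0,250]
    - [0,0,0,0,0,0,250]
    - [0,0,0,0,0,0,250]
    - [0,0,0,0,0,0,250]

```text
time: 13.05
eef_pos: [0.5462, 0.1486, 0.0381]
orientation: [0.467, 0.531, 0.467, -0.531]
force: [0.3, 0.8, -0.9]
opening: 0.0183
```

```bash
python3 - <<'E'
from plan import *
st()
c=crankpt(0,r=0); s=telemetry.state()['eef_pos']
u=np.array([np.cos(BED[2]),np.sin(BED[2]),0]); h=(s-c)@u; v=s[2]-c[2]; print("horiz,vert from centre",h,v,np.hypot(h,v),"world ang (0=up, + away)",np.degrees(np.arctan2(h,v))%360)
E
```

```text
t 13.05 pos [0.5462 0.1486 0.0381] F [ 0.3316  0.8209 -0.9451] open 0.018294324453537285 J [0.0516 0.3382 1.7581 0.001  1.045  0.1789] 
xt [ 0.0003  0.0009 -1.    ] yt [ 0.9919 -0.1274  0.0001] inbed [-0.0438  0.137  -0.051 ] Fbed [-0.3578  0.8563 -0.9032]
horiz,vert from centre -0.014143783284323828 -0.042246160435219025 0.044550922292497866 world ang (0=up, + away) 198.51026395195714
```

```bash
cat >> plan.py <<'E'
def psi(s=None,C=(0,0)):
    s=telemetry.state() if s is None else s; c=crankpt(0,r=0); e=s['eef_pos']-c; h,v=e@YT-C[0],e[2]-C[1]; a=np.arctan2(h,v)
    F=s['force']; fh,fv=F@YT,F[2]; t=(-np.cos(a),np.sin(a)) # direction of decreasing psi
    return np.degrees(a)%360,np.hypot(h,v),"F tang(+=resists)",-(fh*t[0]+fv*t[1]),"F rad(out)",fh*np.sin(a)+fv*np.cos(a),"open",s['opening']
def table(p0,dps,C=(0,0)):
    s=telemetry.state()['eef_pos']; c=crankpt(0,r=0); print("now",psi(None,C))
    print([[0,0,0]+[float(z) for z in ((c+YT*(C[0]+.045*np.sin(a))+np.array([0,0,C[1]+.045*np.cos(a)])-s)*[100,0,100]+[0,(c+YT*(C[0]+.045*np.sin(a))-s)[1]*100,0]).round(2)]+[250] for a in np.radians(p0-np.array(dps))])
E
python3 -c "
from plan import *
table(198.5,[8,16,24,32,40,40,40])"
```

```text
now (np.float64(198.51026395195714), np.float64(0.044550922292497866), 'F tang(+=resists)', np.float64(-0.5133624857087516), 'F rad(out)', np.float64(0.8248286961323781), 'open', 0.018294324453537285)
[[0, 0, 0, 0.59, -0.08, -0.2, 250], [0, 0, 0, 1.21, -0.16, -0.27, 250], [0, 0, 0, 1.83, -0.24, -0.25, 250], [0, 0, 0, 2.44, -0.32, -0.15, 250], [0, 0, 0, 3.04, -0.39, 0.04, 250], [0, 0, 0, 3.04, -0.39, 0.04, 250], [0, 0, 0, 3.04, -0.39, 0.04, 250]]
```

Request:
jog_arm:
  motion:
    - [0,0,0,0.59,-0.08,-0.2,250]
    - [0,0,0,1.21,-0.16,-0.27,250]
    - [0,0,0,1.83,-0.24,-0.25,250]
    - [0,0,0,2.44,-0.32,-0.15,250]
    - [0,0,0,3.04,-0.39,0.04,250]
    - [0,0,0,3.04,-0.39,0.04,250]

```text
time: 13.65
eef_pos: [0.5763, 0.1447, 0.0388]
orientation: [-0.466, -0.531, -0.468, 0.531]
force: [-4.4, -0.6, 6.4]
opening: 0.018
```

```bash
python3 -c "
from plan import *
table(158.5,list(range(9,181,9)))
print(telemetry.state()['force'])"
```

```text
now (np.float64(158.78883664821097), np.float64(0.044614165748133004), 'F tang(+=resists)', np.float64(1.6922018892071584), 'F rad(out)', np.float64(-7.52393877231931), 'open', 0.017977581129999493)
[[0, 0, 0, 0.66, -0.08, 0.28, 250], [0, 0, 0, 1.24, -0.16, 0.69, 250], [0, 0, 0, 1.74, -0.22, 1.18, 250], [0, 0, 0, 2.16, -0.27, 1.74, 250], [0, 0, 0, 2.49, -0.32, 2.36, 250], [0, 0, 0, 2.72, -0.35, 3.03, 250], [0, 0, 0, 2.84, -0.36, 3.73, 250], [0, 0, 0, 2.85, -0.36, 4.43, 250], [0, 0, 0, 2.76, -0.35, 5.13, 250], [0, 0, 0, 2.55, -0.32, 5.81, 250], [0, 0, 0, 2.25, -0.28, 6.44, 250], [0, 0, 0, 1.84, -0.23, 7.02, 250], [0, 0, 0, 1.36, -0.17, 7.53, 250], [0, 0, 0, 0.8, -0.1, 7.95, 250], [0, 0, 0, 0.18, -0.02, 8.29, 250], [0, 0, 0, -0.48, 0.06, 8.52, 250], [0, 0, 0, -1.17, 0.15, 8.64, 250], [0, 0, 0, -1.87, 0.24, 8.65, 250], [0, 0, 0, -2.57, 0.33, 8.55, 250], [0, 0, 0, -3.24, 0.42, 8.35, 250]]
[-4.4144 -0.6245  6.402 ]
```

Request:
jog_arm:
  motion:
    - [0,0,0,0.66,-0.08,0.28,250]
    - [0,0,0,1.24,-0.16,0.69,250]
    - [0,0,0,1.74,-0.22,1.18,250]
    - [0,0,0,2.16,-0.27,1.74,250]
    - [0,0,0,2.49,-0.32,2.36,250]
    - [0,0,0,2.72,-0.35,3.03,250]
    - [0,0,0,2.84,-0.36,3.73,250]

```text
time: 14.35
eef_pos: [0.6044, 0.1411, 0.0761]
orientation: [-0.466, -0.53, -0.468, 0.532]
force: [-4.3, 1.4, -5.7]
opening: 0.018
```

```bash
python3 -c "
from plan import *
table(95.5,list(range(9,181,9)))
print(telemetry.state()['force'])"
```

```text
now (np.float64(95.4231071010412), np.float64(0.044676886291712306), 'F tang(+=resists)', np.float64(6.132848193011969), 'F rad(out)', np.float64(-3.86224887722904), 'open', 0.018025355527119757)
[[0, 0, 0, 0.04, -0.0, 0.7, 250], [0, 0, 0, -0.05, 0.01, 1.4, 250], [0, 0, 0, -0.26, 0.04, 2.07, 250], [0, 0, 0, -0.57, 0.08, 2.71, 250], [0, 0, 0, -0.97, 0.13, 3.28, 250], [0, 0, 0, -1.45, 0.19, 3.79, 250], [0, 0, 0, -2.01, 0.26, 4.22, 250], [0, 0, 0, -2.63, 0.34, 4.55, 250], [0, 0, 0, -3.29, 0.42, 4.78, 250], [0, 0, 0, -3.98, 0.51, 4.9, 250], [0, 0, 0, -4.68, 0.6, 4.91, 250], [0, 0, 0, -5.38, 0.69, 4.82, 250], [0, 0, 0, -6.05, 0.78, 4.61, 250], [0, 0, 0, -6.68, 0.86, 4.3, 250], [0, 0, 0, -7.25, 0.93, 3.89, 250], [0, 0, 0, -7.75, 0.99, 3.4, 250], [0, 0, 0, -8.18, 1.05, 2.84, 250], [0, 0, 0, -8.51, 1.09, 2.22, 250], [0, 0, 0, -8.73, 1.12, 1.55, 250], [0, 0, 0, -8.85, 1.13, 0.85, 250]]
[-4.2837  1.3849 -5.7404]
```

Forces are small, so I'll continue with a half turn.

Request:
jog_arm:
  motion:
    - [0,0,0,0.04,0,0.7,250]
    - [0,0,0,-0.05,0.01,1.4,250]
    - [0,0,0,-0.26,0.04,2.07,250]
    - [0,0,0,-0.57,0.08,2.71,250]
    - [0,0,0,-0.97,0.13,3.28,250]
    - [0,0,0,-1.45,0.19,3.79,250]
    - [0,0,0,-2.01,0.26,4.22,250]
    - [0,0,0,-2.63,0.34,4.55,250]
    - [0,0,0,-3.29,0.42,4.78,250]
    - [0,0,0,-3.98,0.51,4.9,250]
    - [0,0,0,-4.68,0.6,4.91,250]
    - [0,0,0,-5.38,0.69,4.82,250]
    - [0,0,0,-6.05,0.78,4.61,250]
    - [0,0,0,-6.68,0.86,4.3,250]
    - [0,0,0,-7.25,0.93,3.89,250]
    - [0,0,0,-7.75,0.99,3.4,250]
    - [0,0,0,-8.18,1.05,2.84,250]
    - [0,0,0,-8.51,1.09,2.22,250]
    - [0,0,0,-8.73,1.12,1.55,250]
    - [0,0,0,-8.85,1.13,0.85,250]

```text
time: 16.35
eef_pos: [0.5154, 0.1526, 0.0849]
orientation: [-0.466, -0.53, -0.468, 0.532]
force: [-0.7, -0.4, 3.4]
opening: 0.0183
```

```bash
python3 -c "
from plan import *
table(275.5,list(range(9,181,9)))
print(telemetry.state()['force'])"
```

```text
now (np.float64(275.741759031305), np.float64(0.045440661918849205), 'F tang(+=resists)', np.float64(3.3707185015004555), 'F rad(out)', np.float64(0.9591357822899651), 'open', 0.018285024185925657)
[[0, 0, 0, 0.03, -0.01, -0.73, 250], [0, 0, 0, 0.13, -0.02, -1.43, 250], [0, 0, 0, 0.33, -0.05, -2.1, 250], [0, 0, 0, 0.64, -0.09, -2.74, 250], [0, 0, 0, 1.04, -0.14, -3.32, 250], [0, 0, 0, 1.53, -0.2, -3.82, 250], [0, 0, 0, 2.09, -0.28, -4.25, 250], [0, 0, 0, 2.7, -0.35, -4.58, 250], [0, 0, 0, 3.37, -0.44, -4.81, 250], [0, 0, 0, 4.06, -0.53, -4.93, 250], [0, 0, 0, 4.76, -0.62, -4.95, 250], [0, 0, 0, 5.45, -0.7, -4.85, 250], [0, 0, 0, 6.12, -0.79, -4.64, 250], [0, 0, 0, 6.75, -0.87, -4.33, 250], [0, 0, 0, 7.32, -0.94, -3.93, 250], [0, 0, 0, 7.83, -1.01, -3.44, 250], [0, 0, 0, 8.25, -1.06, -2.87, 250], [0, 0, 0, 8.58, -1.1, -2.25, 250], [0, 0, 0, 8.81, -1.13, -1.58, 250], [0, 0, 0, 8.93, -1.15, -0.89, 250]]
[-0.6734 -0.402   3.4498]
```

Request:
jog_arm:
  motion:
    - [0,0,0,0.03,-0.01,-0.73,250]
    - [0,0,0,0.13,-0.02,-1.43,250]
    - [0,0,0,0.33,-0.05,-2.1,250]
    - [0,0,0,0.64,-0.09,-2.74,250]
    - [0,0,0,1.04,-0.14,-3.32,250]
    - [0,0,0,1.53,-0.2,-3.82,250]
    - [0,0,0,2.09,-0.28,-4.25,250]
    - [0,0,0,2.7,-0.35,-4.58,250]
    - [0,0,0,3.37,-0.44,-4.81,250]
    - [0,0,0,4.06,-0.53,-4.93,250]
    - [0,0,0,4.76,-0.62,-4.95,250]
    - [0,0,0,5.45,-0.7,-4.85,250]
    - [0,0,0,6.12,-0.79,-4.64,250]
    - [0,0,0,6.75,-0.87,-4.33,250]
    - [0,0,0,7.32,-0.94,-3.93,250]
    - [0,0,0,7.83,-1.01,-3.44,250]
    - [0,0,0,8.25,-1.06,-2.87,250]
    - [0,0,0,8.58,-1.1,-2.25,250]
    - [0,0,0,8.81,-1.13,-1.58,250]
    - [0,0,0,8.93,-1.15,-0.89,250]

```text
time: 18.35
eef_pos: [0.6042, 0.1411, 0.0755]
orientation: [-0.465, -0.53, -0.469, 0.532]
force: [-2.8, 1.2, -5.4]
opening: 0.0184
```

```bash
python3 -c "
from plan import *
table(95.5,list(range(9,181,9)))
print(telemetry.state()['force'])"; python3 chk.py s5
```

```text
now (np.float64(96.18504272713247), np.float64(0.04458477179896538), 'F tang(+=resists)', np.float64(5.715425382065851), 'F rad(out)', np.float64(-2.361434896768301), 'open', 0.018391982385477523)
[[0, 0, 0, 0.06, -0.01, 0.76, 250], [0, 0, 0, -0.04, 0.01, 1.45, 250], [0, 0, 0, -0.24, 0.03, 2.13, 250], [0, 0, 0, -0.55, 0.07, 2.76, 250], [0, 0, 0, -0.95, 0.12, 3.34, 250], [0, 0, 0, -1.44, 0.19, 3.85, 250], [0, 0, 0, -2.0, 0.26, 4.28, 250], [0, 0, 0, -2.62, 0.34, 4.61, 250], [0, 0, 0, -3.28, 0.42, 4.84, 250], [0, 0, 0, -3.97, 0.51, 4.96, 250], [0, 0, 0, -4.67, 0.6, 4.97, 250], [0, 0, 0, -5.36, 0.69, 4.87, 250], [0, 0, 0, -6.03, 0.77, 4.67, 250], [0, 0, 0, -6.66, 0.85, 4.36, 250], [0, 0, 0, -7.24, 0.93, 3.95, 250], [0, 0, 0, -7.74, 0.99, 3.46, 250], [0, 0, 0, -8.16, 1.04, 2.9, 250], [0, 0, 0, -8.49, 1.09, 2.27, 250], [0, 0, 0, -8.72, 1.12, 1.61, 250], [0, 0, 0, -8.84, 1.13, 0.91, 250]]
[-2.8319  1.2186 -5.4277]
t 18.35 pos [0.6042 0.1411 0.0755] F [-2.8319  1.2186 -5.4277] open 0.018391982385477523 J [0.0342 0.4137 1.5734 0.0016 1.16   0.1614] 
xt [-0.0056  0.0012 -1.    ] yt [ 0.9918 -0
[... 333 characters left out ...]
ts 263 med 0.0008041777130811667
  return _methods._mean(a, axis=axis, dtype=dtype,
  ret = ret.dtype.type(ret / rcount)
Traceback (most recent call last):
  File "chk.py", line 27, in <module>
    for i,n in enumerate(("scene","top")): fits(W[i],H[i],n)
                                           ~~~~^^^^^^^^^^^^^
  File "chk.py", line 24, in fits
    c=least_squares(gr,[np.median(G[:,0]),np.median(G[:,2])-.006],loss='soft_l1',f_scale=.001).x; print("   grip xz",c,"ang",np.degrees(np.arctan2(c[0],c[1]+.013))%360,"rad",np.hypot(c[0],c[1]+.013))
      ~~~~~~~~~~~~~^^^^^^^^^^^^^^^^^^^^^^^^^^^^^^^^^^^^^^^^^^^^^^^^^^^^^^^^^^^^^^^^^^^^^^^^^^^
ValueError: Initial guess is outside of provided bounds
```

Request:
jog_arm:
  motion:
    - [0,0,0,0.06,-0.01,0.76,250]
    - [0,0,0,-0.04,0.01,1.45,250]
    - [0,0,0,-0.24,0.03,2.13,250]
    - [0,0,0,-0.55,0.07,2.76,250]
    - [0,0,0,-0.95,0.12,3.34,250]
    - [0,0,0,-1.44,0.19,3.85,250]
    - [0,0,0,-2.0,0.26,4.28,250]
    - [0,0,0,-2.62,0.34,4.61,250]
    - [0,0,0,-3.28,0.42,4.84,250]
    - [0,0,0,-3.97,0.51,4.96,250]
    - [0,0,0,-4.67,0.6,4.97,250]
    - [0,0,0,-5.36,0.69,4.87,250]
    - [0,0,0,-6.03,0.77,4.67,250]
    - [0,0,0,-6.66,0.85,4.36,250]

```text
time: 19.85
eef_pos: [0.5412, 0.1491, 0.1224]
orientation: [0.468, 0.532, 0.466, -0.53]
force: [11.0, -1.4, -12.1]
opening: 0.0179
```

```bash
python3 -c "
from plan import *
table(329.5,list(range(9,60,9)))
print(telemetry.state()['force'])"; python3 chk.py s6 2>/dev/null
```

```text
now (np.float64(335.44163046132513), np.float64(0.046239505098365594), 'F tang(+=resists)', np.float64(5.057966737879398), 'F rad(out)', np.float64(-15.601027848927263), 'open', 0.017934277801454165)
[[0, 0, 0, -0.93, 0.13, -0.73, 250], [0, 0, 0, -1.44, 0.19, -1.22, 250], [0, 0, 0, -1.86, 0.24, -1.79, 250], [0, 0, 0, -2.19, 0.29, -2.41, 250], [0, 0, 0, -2.41, 0.32, -3.08, 250], [0, 0, 0, -2.54, 0.33, -3.77, 250]]
[ 10.9993  -1.3718 -12.0875]
t 19.85 pos [0.5412 0.1491 0.1224] F [ 10.9993  -1.3718 -12.0875] open 0.017934277801454165 J [0.0535 0.2076 1.7305 0.0002 1.1987 0.1813] 
xt [ 0.0048  0.0004 -1.    ] yt [ 0.9918 -0.1275  0.0047] inbed [0.0004 0.1369 0.021 ] Fbed [  2.1468   0.0324 -16.2593]
scene block in bed [ 0.0007  0.0174 -0.001   0.0015 -0.0189 -0.0392] npts 159 med 0.0007904540976119492
   vise [ 0.5373  0.0132 -0.1381  0.0281]
   grip xz [0.0078 0.0301] ang 10.24211701845325 rad 0.043808606422334966
top block in bed [-0.0017  0.0157  0.0018  0.0036  0.0047  0.0222] npts 264 med 0.0008012018850527408
   vise [ 0.5331  0.0112 -0.1331  0.0315]
   grip xz [0.0082 0.0313] ang 10.52914610016879 rad 0.045044207605355144
```

View pics/s6.png

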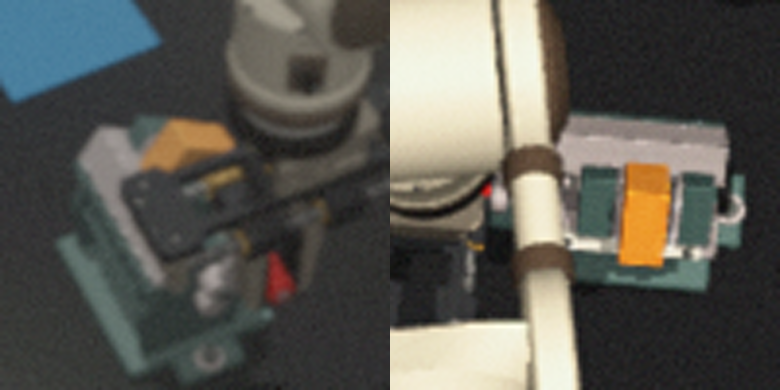

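The arm and gripper partly cover the vise, but the amber block is visible at (645,215) in the right half. It has moved about 3 mm towards the fixed jaw and still sits square. I'll continue in shorter pieces with settling rows.

Request:
jog_arm:
  motion:
    - [0,0,0,-0.4,0.05,-0.35,250]
    - [0,0,0,-0.93,0.13,-0.73,250]
    - [0,0,0,-1.44,0.19,-1.22,250]
    - [0,0,0,-1.86,0.24,-1.79,250]
    - [0,0,0,-2.19,0.29,-2.41,250]
    - [0,0,0,-2.41,0.32,-3.08,250]
    - [0,0,0,-2.54,0.33,-3.77,250]
    - [0,0,0,-2.54,0.33,-3.77,250]

```text
time: 20.75
eef_pos: [0.5156, 0.1525, 0.0859]
orientation: [0.468, 0.532, 0.466, -0.529]
force: [-0.3, -0.7, -0.6]
opening: 0.0182
```

```bash
python3 -c "
from plan import *
table(275.5,list(range(8,90,8)))
print(telemetry.state()['force'])"
```

```text
now (np.float64(276.9845921781386), np.float64(0.04533346753642035), 'F tang(+=resists)', np.float64(-0.5879362446272192), 'F rad(out)', np.float64(0.15176455600692462), 'open', 0.018221982405597262)
[[0, 0, 0, 0.0, -0.01, -0.75, 250], [0, 0, 0, 0.07, -0.02, -1.37, 250], [0, 0, 0, 0.23, -0.04, -1.98, 250], [0, 0, 0, 0.47, -0.07, -2.56, 250], [0, 0, 0, 0.78, -0.11, -3.1, 250], [0, 0, 0, 1.17, -0.16, -3.59, 250], [0, 0, 0, 1.62, -0.22, -4.02, 250], [0, 0, 0, 2.13, -0.28, -4.39, 250], [0, 0, 0, 2.68, -0.35, -4.68, 250], [0, 0, 0, 3.27, -0.43, -4.89, 250], [0, 0, 0, 3.88, -0.5, -5.01, 250]]
[-0.3099 -0.6735 -0.5651]
```

Request:
jog_arm:
  motion:
    - [0,0,0,0,-0.01,-0.4,250]
    - [0,0,0,0,-0.01,-0.75,250]
    - [0,0,0,0.03,-0.01,-1.06,250]
    - [0,0,0,0.07,-0.02,-1.37,250]
    - [0,0,0,0.14,-0.03,-1.68,250]
    - [0,0,0,0.23,-0.04,-1.98,250]
    - [0,0,0,0.35,-0.05,-2.28,250]
    - [0,0,0,0.47,-0.07,-2.56,250]
    - [0,0,0,0.62,-0.09,-2.83,250]
    - [0,0,0,0.78,-0.11,-3.1,250]

```text
time: 21.75
eef_pos: [0.5237, 0.1515, 0.0547]
orientation: [0.468, 0.532, 0.466, -0.529]
force: [-2.4, 0.2, 2.9]
opening: 0.0179
```

```bash
python3 -c "
from plan import *
table(235.5,list(range(4,61,4)))
print(telemetry.state()['force'])"
```

```text
now (np.float64(235.17417608610134), np.float64(0.04490270243940756), 'F tang(+=resists)', np.float64(3.741405118754676), 'F rad(out)', np.float64(0.314812445144804), 'open', 0.017911677925305625)
[[0, 0, 0, 0.16, -0.03, -0.24, 250], [0, 0, 0, 0.36, -0.05, -0.48, 250], [0, 0, 0, 0.58, -0.08, -0.7, 250], [0, 0, 0, 0.82, -0.11, -0.91, 250], [0, 0, 0, 1.06, -0.14, -1.1, 250], [0, 0, 0, 1.32, -0.18, -1.27, 250], [0, 0, 0, 1.59, -0.21, -1.43, 250], [0, 0, 0, 1.88, -0.25, -1.56, 250], [0, 0, 0, 2.17, -0.28, -1.68, 250], [0, 0, 0, 2.46, -0.32, -1.77, 250], [0, 0, 0, 2.77, -0.36, -1.85, 250], [0, 0, 0, 3.07, -0.4, -1.9, 250], [0, 0, 0, 3.38, -0.44, -1.93, 250], [0, 0, 0, 3.69, -0.48, -1.94, 250], [0, 0, 0, 4.01, -0.52, -1.92, 250]]
[-2.3848  0.2331  2.8915]
```

Request:
jog_arm:
  motion:
    - [0,0,0,0.16,-0.03,-0.24,250]
    - [0,0,0,0.36,-0.05,-0.48,250]
    - [0,0,0,0.58,-0.08,-0.7,250]
    - [0,0,0,0.82,-0.11,-0.91,250]
    - [0,0,0,1.06,-0.14,-1.1,250]
    - [0,0,0,1.32,-0.18,-1.27,250]

```text
time: 22.35
eef_pos: [0.5373, 0.1497, 0.042]
orientation: [0.468, 0.533, 0.466, -0.529]
force: [-2.4, 1.2, 5.0]
opening: 0.0183
```

```bash
python3 -c "
from plan import *
table(211.5,list(range(4,61,4)))
print(telemetry.state()['force'])"; python3 chk.py s7 2>/dev/null | grep -v inbed
```

```text
now (np.float64(211.09889799537268), np.float64(0.044776813424568525), 'F tang(+=resists)', np.float64(4.7544788553724775), 'F rad(out)', np.float64(-2.9226484301702347), 'open', 0.018305728184183058)
[[0, 0, 0, 0.23, -0.03, -0.16, 250], [0, 0, 0, 0.51, -0.07, -0.29, 250], [0, 0, 0, 0.8, -0.11, -0.41, 250], [0, 0, 0, 1.1, -0.14, -0.5, 250], [0, 0, 0, 1.4, -0.18, -0.58, 250], [0, 0, 0, 1.71, -0.22, -0.63, 250], [0, 0, 0, 2.02, -0.26, -0.66, 250], [0, 0, 0, 2.33, -0.3, -0.67, 250], [0, 0, 0, 2.64, -0.34, -0.65, 250], [0, 0, 0, 2.95, -0.38, -0.62, 250], [0, 0, 0, 3.26, -0.42, -0.56, 250], [0, 0, 0, 3.56, -0.46, -0.48, 250], [0, 0, 0, 3.86, -0.5, -0.38, 250], [0, 0, 0, 4.14, -0.53, -0.26, 250], [0, 0, 0, 4.42, -0.57, -0.12, 250]]
[-2.4283  1.2061  4.9584]
t 22.35 pos [0.5373 0.1497 0.042 ] F [-2.4283  1.2061  4.9584] open 0.018305728184183058 J [0.0549 0.3095 1.7859 0.0003 1.0403 0.1824] 
scene block in bed [ 0.0004  0.0154 -0.0011  0.0073 -0.0223  0.0012] npts 193 med 0.0010325403836064229
   vise [ 0.537   0.0135 -0.1374  0.0264]
   grip xz [-0.0423 -0.0325] ang 245.25427913896502 rad 0.04660447094187436
top block in bed [-0.0014  0.0133  0.0021 -0.0387 -0.007  -0.0162] npts 267 med 0.0007940642975191869
   vise [ 0.5332  0.0115 -0.1342  0.0293]
   grip xz [-0.0376 -0.0319] ang 243.26792390378108 rad 0.042050498421026185
```

Request:
jog_arm:
  motion:
    - [0,0,0,0.23,-0.03,-0.16,250]
    - [0,0,0,0.51,-0.07,-0.29,250]
    - [0,0,0,0.8,-0.11,-0.41,250]
    - [0,0,0,1.1,-0.14,-0.5,250]
    - [0,0,0,1.4,-0.18,-0.58,250]

```text
time: 22.95
eef_pos: [0.5519, 0.1478, 0.0364]
orientation: [0.468, 0.533, 0.466, -0.529]
force: [-2.9, -0.1, 8.4]
opening: 0.0182
```

```bash
python3 -c "
from plan import *
table(191.5,list(range(3,37,3)))
print(telemetry.state()['force'])"
```

```text
now (np.float64(190.8376755226676), np.float64(0.04475846379585968), 'F tang(+=resists)', np.float64(4.427648585585532), 'F rad(out)', np.float64(-7.685252914337591), 'open', 0.01817521401571209)
[[0, 0, 0, 0.18, -0.02, -0.05, 250], [0, 0, 0, 0.41, -0.05, -0.08, 250], [0, 0, 0, 0.64, -0.08, -0.1, 250], [0, 0, 0, 0.87, -0.11, -0.1, 250], [0, 0, 0, 1.11, -0.14, -0.1, 250], [0, 0, 0, 1.34, -0.17, -0.08, 250], [0, 0, 0, 1.57, -0.2, -0.04, 250], [0, 0, 0, 1.8, -0.23, 0.0, 250], [0, 0, 0, 2.03, -0.26, 0.06, 250], [0, 0, 0, 2.25, -0.29, 0.13, 250], [0, 0, 0, 2.47, -0.31, 0.21, 250], [0, 0, 0, 2.69, -0.34, 0.3, 250]]
[-2.9399 -0.0992  8.3807]
```

Request:
jog_arm:
  motion:
    - [0,0,0,0.18,-0.02,0,250]
    - [0,0,0,0.41,-0.05,-0.04,250]
    - [0,0,0,0.64,-0.08,-0.06,250]
    - [0,0,0,0.87,-0.11,-0.06,250]
    - [0,0,0,1.11,-0.14,-0.06,250]
    - [0,0,0,1.34,-0.17,-0.04,250]

```text
time: 23.55
eef_pos: [0.5647, 0.1461, 0.0359]
orientation: [0.468, 0.532, 0.466, -0.53]
force: [-6.0, 1.1, 6.7]
opening: 0.0177
```

```bash
python3 -c "
from plan import *
table(173.5,list(range(3,37,3)))
print(telemetry.state()['force'])"
```

```text
now (np.float64(174.25319742572574), np.float64(0.04469144048031835), 'F tang(+=resists)', np.float64(5.401634405040172), 'F rad(out)', np.float64(-7.266652885295858), 'open', 0.017656700535277084)
[[0, 0, 0, 0.29, -0.03, 0.01, 250], [0, 0, 0, 0.52, -0.06, 0.05, 250], [0, 0, 0, 0.75, -0.09, 0.11, 250], [0, 0, 0, 0.97, -0.12, 0.18, 250], [0, 0, 0, 1.19, -0.15, 0.26, 250], [0, 0, 0, 1.41, -0.18, 0.35, 250], [0, 0, 0, 1.62, -0.2, 0.46, 250], [0, 0, 0, 1.82, -0.23, 0.57, 250], [0, 0, 0, 2.02, -0.25, 0.69, 250], [0, 0, 0, 2.21, -0.28, 0.83, 250], [0, 0, 0, 2.4, -0.3, 0.97, 250], [0, 0, 0, 2.57, -0.32, 1.13, 250]]
[-6.017   1.0546  6.6893]
```

Request:
jog_arm:
  motion:
    - [0,0,0,0.29,-0.03,0.01,250]
    - [0,0,0,0.52,-0.06,0.05,250]
    - [0,0,0,0.75,-0.09,0.11,250]
    - [0,0,0,0.97,-0.12,0.18,250]

```text
time: 23.95
eef_pos: [0.5732, 0.145, 0.0376]
orientation: [0.467, 0.531, 0.467, -0.53]
force: [-7.3, -0.4, 8.0]
opening: 0.0179
```

```bash
python3 -c "
from plan import *
table(161.5,list(range(3,37,3)))
print(telemetry.state()['force'])"; python3 chk.py s8 2>/dev/null | grep -v inbed
```

```text
now (np.float64(163.04519730194338), np.float64(0.04473332181615272), 'F tang(+=resists)', np.float64(4.499981034921374), 'F rad(out)', np.float64(-9.772516306332982), 'open', 0.017871573823185067)
[[0, 0, 0, 0.34, -0.04, 0.09, 250], [0, 0, 0, 0.56, -0.06, 0.18, 250], [0, 0, 0, 0.77, -0.09, 0.29, 250], [0, 0, 0, 0.97, -0.12, 0.4, 250], [0, 0, 0, 1.17, -0.14, 0.53, 250], [0, 0, 0, 1.36, -0.17, 0.66, 250], [0, 0, 0, 1.55, -0.19, 0.81, 250], [0, 0, 0, 1.72, -0.21, 0.96, 250], [0, 0, 0, 1.89, -0.23, 1.12, 250], [0, 0, 0, 2.05, -0.25, 1.3, 250], [0, 0, 0, 2.2, -0.27, 1.48, 250], [0, 0, 0, 2.34, -0.29, 1.67, 250]]
[-7.2621 -0.3898  8.0355]
t 23.95 pos [0.5732 0.145  0.0376] F [-7.2621 -0.3898  8.0355] open 0.017871573823185067 J [0.0433 0.3948 1.6844 0.0005 1.0611 0.1707] 
scene block in bed [-0.001   0.0165 -0.     -0.1052  0.0444 -0.1749] npts 34 med 0.0007547597430643937
   vise [ 0.5372  0.0129 -0.1278  0.021 ]
   grip xz [-0.0152 -0.0569] ang 199.1525714807647 rad 0.04646129228737342
top block in bed [-0.0017  0.0125  0.0019 -0.0127  0.0036  0.0011] npts 268 med 0.0007481118005924266
   vise [ 0.5331  0.0125 -0.1412  0.0249]
   grip xz [-0.0167 -0.0569] ang 200.87811973640936 rad 0.04699871295229553
```

Request:
jog_arm:
  motion:
    - [0,0,0,0.3,-0.04,0.11,250]
    - [0,0,0,0.52,-0.06,0.2,250]
    - [0,0,0,0.73,-0.09,0.31,250]
    - [0,0,0,0.73,-0.09,0.31,250]

```text
time: 24.45
eef_pos: [0.5791, 0.1443, 0.04]
orientation: [-0.466, -0.53, -0.468, 0.531]
force: [-6.5, 0.6, 6.3]
opening: 0.0181
```

```bash
python3 -c "
from plan import *
table(152.5,list(range(3,37,3)))
print(telemetry.state()['force'])"
```

```text
now (np.float64(154.75404142642125), np.float64(0.044597570297413354), 'F tang(+=resists)', np.float64(3.2095897518385197), 'F rad(out)', np.float64(-8.437962373734948), 'open', 0.01806658872254964)
[[0, 0, 0, 0.38, -0.04, 0.16, 250], [0, 0, 0, 0.58, -0.07, 0.28, 250], [0, 0, 0, 0.77, -0.09, 0.42, 250], [0, 0, 0, 0.95, -0.12, 0.56, 250], [0, 0, 0, 1.13, -0.14, 0.72, 250], [0, 0, 0, 1.3, -0.16, 0.88, 250], [0, 0, 0, 1.46, -0.18, 1.05, 250], [0, 0, 0, 1.61, -0.2, 1.23, 250], [0, 0, 0, 1.75, -0.22, 1.42, 250], [0, 0, 0, 1.88, -0.24, 1.62, 250], [0, 0, 0, 2.0, -0.25, 1.82, 250], [0, 0, 0, 2.11, -0.26, 2.03, 250]]
[-6.4718  0.6486  6.2631]
```

Request:
jog_arm:
  motion:
    - [0,0,0,0.2,-0.02,0.08,250]
    - [0,0,0,0.38,-0.04,0.16,250]
    - [0,0,0,0.58,-0.07,0.28,250]
    - [0,0,0,0.77,-0.09,0.42,250]
    - [0,0,0,0.95,-0.12,0.56,250]

```text
time: 24.95
eef_pos: [0.5856, 0.1434, 0.044]
orientation: [-0.465, -0.529, -0.47, 0.533]
force: [-8.9, 1.4, 2.9]
opening: 0.0185
```

```bash
python3 -c "
from plan import *
table(140.5,list(range(3,37,3)))
print(telemetry.state()['force'])"; python3 chk.py s8 2>/dev/null | grep -v inbed
```

```text
now (np.float64(144.870339271314), np.float64(0.04450275405593822), 'F tang(+=resists)', np.float64(5.658049278989018), 'F rad(out)', np.float64(-7.576815897635832), 'open', 0.01852276813727594)
[[0, 0, 0, 0.48, -0.05, 0.32, 250], [0, 0, 0, 0.64, -0.08, 0.49, 250], [0, 0, 0, 0.8, -0.1, 0.66, 250], [0, 0, 0, 0.95, -0.12, 0.84, 250], [0, 0, 0, 1.09, -0.13, 1.03, 250], [0, 0, 0, 1.23, -0.15, 1.22, 250], [0, 0, 0, 1.35, -0.17, 1.42, 250], [0, 0, 0, 1.46, -0.18, 1.63, 250], [0, 0, 0, 1.55, -0.19, 1.85, 250], [0, 0, 0, 1.64, -0.2, 2.06, 250], [0, 0, 0, 1.72, -0.21, 2.29, 250], [0, 0, 0, 1.78, -0.22, 2.51, 250]]
[-8.8753  1.4494  2.9409]
t 24.95 pos [0.5856 0.1434 0.044 ] F [-8.8753  1.4494  2.9409] open 0.01852276813727594 J [0.0393 0.4191 1.6369 0.0016 1.095  0.166 ] 
scene block in bed [0.    0.019 0.    0.    0.    0.   ] npts 0 med nan
   vise [ 0.5373  0.0135 -0.1371  0.0396]
   grip xz [-0.0004 -0.0588] ang 180.54718680808773 rad 0.04578028577045483
top block in bed [-0.0016  0.0118  0.002  -0.0219  0.0051 -0.0207] npts 267 med 0.0007547935743864344
   vise [ 0.5332  0.0119 -0.1383  0.0272]
   grip xz [-0.0023 -0.0587] ang 182.8612436518331 rad 0.04572455960714981
```

Request:
jog_arm:
  motion:
    - [0,0,0,0.25,-0.02,0.18,250]
    - [0,0,0,0.48,-0.05,0.33,250]
    - [0,0,0,0.64,-0.08,0.5,250]

```text
time: 25.35
eef_pos: [0.5893, 0.143, 0.047]
orientation: [-0.463, -0.527, -0.471, 0.535]
force: [-5.5, 1.9, -0.9]
opening: 0.018
```

```bash
python3 -c "
from plan import *
table(134.5,list(range(3,37,3)))
print(telemetry.state()['force'])"
```

```text
now (np.float64(138.72775457151062), np.float64(0.0443551731237902), 'F tang(+=resists)', np.float64(4.886768269031477), 'F rad(out)', np.float64(-3.096854533870423), 'open', 0.018018951013051905)
[[0, 0, 0, 0.44, -0.05, 0.35, 250], [0, 0, 0, 0.59, -0.07, 0.53, 250], [0, 0, 0, 0.73, -0.09, 0.72, 250], [0, 0, 0, 0.86, -0.1, 0.92, 250], [0, 0, 0, 0.98, -0.12, 1.12, 250], [0, 0, 0, 1.09, -0.13, 1.33, 250], [0, 0, 0, 1.19, -0.15, 1.54, 250], [0, 0, 0, 1.28, -0.16, 1.76, 250], [0, 0, 0, 1.36, -0.17, 1.98, 250], [0, 0, 0, 1.42, -0.18, 2.21, 250], [0, 0, 0, 1.47, -0.18, 2.44, 250], [0, 0, 0, 1.51, -0.19, 2.67, 250]]
[-5.521   1.8875 -0.896 ]
```

Request:
jog_arm:
  motion:
    - [0,0,0,0.25,-0.02,0.2,250]
    - [0,0,0,0.44,-0.05,0.36,250]
    - [0,0,0,0.59,-0.07,0.54,250]

```text
time: 25.65
eef_pos: [0.5921, 0.1426, 0.0499]
orientation: [-0.461, -0.525, -0.473, 0.537]
force: [-5.9, 1.9, -0.8]
opening: 0.0187
```

```bash
python3 -c "
from plan import *
table(128.5,list(range(3,37,3)))
print(telemetry.state()['force'],telemetry.state()['ft_torque'])"
```

```text
now (np.float64(133.4380612198063), np.float64(0.04422989208874456), 'F tang(+=resists)', np.float64(4.767341480796944), 'F rad(out)', np.float64(-3.90253049059993), 'open', 0.01870559798023084)
[[0, 0, 0, 0.45, -0.05, 0.43, 250], [0, 0, 0, 0.58, -0.07, 0.62, 250], [0, 0, 0, 0.7, -0.08, 0.83, 250], [0, 0, 0, 0.81, -0.1, 1.03, 250], [0, 0, 0, 0.91, -0.11, 1.25, 250], [0, 0, 0, 1.0, -0.12, 1.47, 250], [0, 0, 0, 1.07, -0.13, 1.69, 250], [0, 0, 0, 1.14, -0.14, 1.91, 250], [0, 0, 0, 1.19, -0.15, 2.14, 250], [0, 0, 0, 1.23, -0.15, 2.38, 250], [0, 0, 0, 1.26, -0.16, 2.61, 250], [0, 0, 0, 1.27, -0.16, 2.84, 250]]
[-5.9181  1.904  -0.7784] [ 0.2599  0.8902 -0.0718]
```

```bash
python3 -c "
from plan import *
s=telemetry.state(); delta(DOWN,s['eef_pos']); R0=q2r(s['orientation']);print(R0.as_matrix()[:,0])"
```

```text
rotvec deg [-0.11 -1.34  0.02] shift cm [0. 0. 0.]
[-0.0234  0.0019 -0.9997]
```

Request:
jog_arm:
  motion:
    - [0,-0.5,0,0.28,-0.03,0.25,250]
    - [0,-1.0,0,0.45,-0.05,0.43,250]
    - [0,-1.3,0,0.58,-0.07,0.62,250]
    - [0,-1.3,0,0.7,-0.08,0.83,250]

```text
time: 26.05
eef_pos: [0.5973, 0.142, 0.0564]
orientation: [-0.466, -0.53, -0.469, 0.532]
force: [-4.5, 2.1, -3.8]
opening: 0.0183
```

```bash
python3 -c "
from plan import *
s=telemetry.state(); table(119.5,list(range(3,37,3)))
print(s['force'],s['ft_torque']); delta(DOWN,s['eef_pos'])"; python3 chk.py s8 2>/dev/null | grep -v inbed
```

```text
now (np.float64(122.62490897044857), np.float64(0.044382419825959585), 'F tang(+=resists)', np.float64(5.812537146841888), 'F rad(out)', np.float64(-1.95265852806781), 'open', 0.018279604622864456)
[[0, 0, 0, 0.29, -0.03, 0.38, 250], [0, 0, 0, 0.39, -0.05, 0.6, 250], [0, 0, 0, 0.47, -0.06, 0.82, 250], [0, 0, 0, 0.55, -0.07, 1.04, 250], [0, 0, 0, 0.61, -0.08, 1.27, 250], [0, 0, 0, 0.67, -0.08, 1.5, 250], [0, 0, 0, 0.71, -0.09, 1.73, 250], [0, 0, 0, 0.74, -0.09, 1.96, 250], [0, 0, 0, 0.75, -0.09, 2.2, 250], [0, 0, 0, 0.76, -0.09, 2.43, 250], [0, 0, 0, 0.75, -0.09, 2.67, 250], [0, 0, 0, 0.73, -0.09, 2.9, 250]]
[-4.5472  2.114  -3.8427] [ 0.2946  0.5885 -0.0161]
 rotvec deg [-0.12 -0.27  0.02] shift cm [0. 0. 0.]
t 26.05 pos [0.5973 0.142  0.0564] F [-4.5472  2.114  -3.8427] open 0.018279604622864456 J [0.0357 0.423  1.6033 0.0025 1.1199 0.1619] 
scene block in bed [0.    0.019 0.    0.    0.    0.   ] npts 0 med nan
   vise [ 0.5366  0.0122 -0.0978  0.0396]
   grip xz [ 0.0158 -0.0556] ang 159.67867120779425 rad 0.04537651205928775
top block in bed [-0.0015  0.0126  0.0019  0.0196 -0.0005 -0.0109] npts 268 med 0.000778977471598899
   vise [ 0.5334  0.0119 -0.1363  0.0269]
   grip xz [ 0.0253 -0.0601] ang 151.71421785091192 rad 0.05346682509710704
```

Request:
jog_arm:
  motion:
    - [0,0,0,0.18,-0.02,0.2,250]
    - [0,0,0,0.29,-0.03,0.38,250]
    - [0,0,0,0.39,-0.05,0.6,250]
    - [0,0,0,0.47,-0.06,0.82,250]

```text
time: 26.55
eef_pos: [0.6016, 0.1414, 0.0648]
orientation: [-0.465, -0.53, -0.469, 0.532]
force: [-4.8, 2.0, -3.2]
opening: 0.0185
```

```bash
python3 -c "
from plan import *
s=telemetry.state(); table(110.5,list(range(3,37,3)))
print(s['force'],s['ft_torque']); delta(DOWN,s['eef_pos'])"; python3 chk.py s8 2>/dev/null | grep -A1 top
```

```text
now (np.float64(110.4870354424481), np.float64(0.04449649551341552), 'F tang(+=resists)', np.float64(4.745862519861196), 'F rad(out)', np.float64(-3.5425509881947375), 'open', 0.01850117096690851)
[[0, 0, 0, 0.12, -0.01, 0.2, 250], [0, 0, 0, 0.19, -0.02, 0.43, 250], [0, 0, 0, 0.24, -0.02, 0.66, 250], [0, 0, 0, 0.28, -0.03, 0.89, 250], [0, 0, 0, 0.31, -0.03, 1.13, 250], [0, 0, 0, 0.33, -0.03, 1.36, 250], [0, 0, 0, 0.33, -0.03, 1.6, 250], [0, 0, 0, 0.32, -0.03, 1.83, 250], [0, 0, 0, 0.3, -0.03, 2.07, 250], [0, 0, 0, 0.27, -0.03, 2.3, 250], [0, 0, 0, 0.22, -0.02, 2.53, 250], [0, 0, 0, 0.17, -0.01, 2.76, 250]]
[-4.7694  1.962  -3.2058] [ 0.3525  0.7894 -0.0751]
 rotvec deg [-0.12 -0.37  0.03] shift cm [0. 0. 0.]
top block in bed [-0.0014  0.0124  0.0021  0.0176 -0.0057 -0.0178] npts 271 med 0.0009053778873748947
   vise [ 0.5332  0.0115 -0.131   0.0268]
```

Request:
jog_arm:
  motion:
    - [0,0,0,0.07,-0.01,0.1,250]
    - [0,0,0,0.12,-0.01,0.2,250]
    - [0,0,0,0.16,-0.02,0.32,250]
    - [0,0,0,0.19,-0.02,0.45,250]
    - [0,0,0,0.21,-0.02,0.55,250]

```text
time: 27.15
eef_pos: [0.6032, 0.1412, 0.0701]
orientation: [-0.465, -0.529, -0.47, 0.532]
force: [-3.8, 0.8, -4.3]
opening: 0.0185
```

```bash
cat > w.py <<'E'
import sys
from plan import *
s=telemetry.state(); table(float(sys.argv[1]),list(range(2,21,2)))
print(s['force'],s['ft_torque']); delta(DOWN,s['eef_pos'])
E
python3 w.py 103.5
```

```text
now (np.float64(103.28736397696889), np.float64(0.04454432186321873), 'F tang(+=resists)', np.float64(5.093371655957274), 'F rad(out)', np.float64(-2.813495992879154), 'open', 0.01848528736752535)
[[0, 0, 0, 0.07, -0.0, 0.13, 250], [0, 0, 0, 0.1, -0.01, 0.28, 250], [0, 0, 0, 0.13, -0.01, 0.44, 250], [0, 0, 0, 0.14, -0.01, 0.59, 250], [0, 0, 0, 0.16, -0.01, 0.75, 250], [0, 0, 0, 0.16, -0.01, 0.91, 250], [0, 0, 0, 0.16, -0.02, 1.06, 250], [0, 0, 0, 0.16, -0.01, 1.22, 250], [0, 0, 0, 0.15, -0.01, 1.38, 250], [0, 0, 0, 0.14, -0.01, 1.53, 250]]
[-3.8407  0.782  -4.3104] [ 0.2497  0.7199 -0.0724]
 rotvec deg [-0.12 -0.45  0.03] shift cm [0. 0. 0.]
```

Request:
jog_arm:
  motion:
    - [0,-0.2,0,0.07,0,0.13,250]
    - [0,-0.3,0,0.1,-0.01,0.28,250]
    - [0,-0.4,0,0.13,-0.01,0.44,250]
    - [0,-0.4,0,0.14,-0.01,0.59,250]

```text
time: 27.55
eef_pos: [0.6044, 0.1411, 0.0759]
orientation: [0.466, 0.531, 0.468, -0.531]
force: [-5.0, 0.9, -4.6]
opening: 0.0184
```

```bash
python3 w.py 95.5; python3 chk.py s8 2>/dev/null | grep -A1 top
```

```text
now (np.float64(95.68612215386662), np.float64(0.044704743161124855), 'F tang(+=resists)', np.float64(5.053687442317911), 'F rad(out)', np.float64(-4.558506712851378), 'open', 0.01838067035849793)
[[0, 0, 0, 0.04, -0.0, 0.17, 250], [0, 0, 0, 0.05, -0.0, 0.33, 250], [0, 0, 0, 0.05, -0.0, 0.48, 250], [0, 0, 0, 0.05, -0.0, 0.64, 250], [0, 0, 0, 0.04, -0.0, 0.8, 250], [0, 0, 0, 0.02, -0.0, 0.95, 250], [0, 0, 0, 0.0, 0.0, 1.11, 250], [0, 0, 0, -0.02, 0.01, 1.26, 250], [0, 0, 0, -0.05, 0.01, 1.42, 250], [0, 0, 0, -0.09, 0.01, 1.57, 250]]
[-4.9673  0.8642 -4.5772] [ 0.252   0.7487 -0.032 ]
 rotvec deg [-0.11 -0.08  0.03] shift cm [0. 0. 0.]
top block in bed [-0.0009  0.0114  0.0018 -0.0213 -0.0134 -0.0301] npts 269 med 0.0008454360512668568
   vise [ 0.5334  0.0117 -0.1297  0.0267]
```

Request:
jog_arm:
  motion:
    - [0,0,0,0.03,0,0.09,250]
    - [0,0,0,0.04,0,0.17,250]
    - [0,0,0,0.05,0,0.33,250]
    - [0,0,0,0.05,0,0.48,250]
    - [0,0,0,0.05,0,0.56,250]

```text
time: 28.15
eef_pos: [0.6047, 0.141, 0.0817]
orientation: [-0.466, -0.531, -0.468, 0.531]
force: [-5.1, 1.7, -5.3]
opening: 0.0183
```

```bash
python3 w.py 88.5
```

```text
now (np.float64(88.24424298267206), np.float64(0.044831758330674695), 'F tang(+=resists)', np.float64(5.1407322241790245), 'F rad(out)', np.float64(-5.418599960483532), 'open', 0.018263872455451954)
[[0, 0, 0, 0.01, 0.0, 0.14, 250], [0, 0, 0, -0.0, 0.0, 0.29, 250], [0, 0, 0, -0.02, 0.01, 0.45, 250], [0, 0, 0, -0.04, 0.01, 0.61, 250], [0, 0, 0, -0.07, 0.01, 0.76, 250], [0, 0, 0, -0.1, 0.02, 0.91, 250], [0, 0, 0, -0.14, 0.02, 1.07, 250], [0, 0, 0, -0.19, 0.03, 1.22, 250], [0, 0, 0, -0.24, 0.03, 1.36, 250], [0, 0, 0, -0.29, 0.04, 1.51, 250]]
[-5.0828  1.7111 -5.3043] [0.2612 0.8171 0.0006]
 rotvec deg [-0.11 -0.11  0.03] shift cm [0. 0. 0.]
```

Request:
jog_arm:
  motion:
    - [0,0,0,0,0,0.14,250]
    - [0,0,0,-0.01,0,0.29,250]
    - [0,0,0,-0.03,0.01,0.45,250]
    - [0,0,0,-0.05,0.01,0.61,250]

```text
time: 28.55
eef_pos: [0.6042, 0.1411, 0.0879]
orientation: [-0.466, -0.531, -0.468, 0.531]
force: [-3.3, 1.0, -6.4]
opening: 0.0182
```

```bash
python3 w.py 80.5;  python3 chk.py s8 2>/dev/null | grep -A1 top
```

```text
now (np.float64(80.34802294509238), np.float64(0.04492435319326122), 'F tang(+=resists)', np.float64(5.7446057866076305), 'F rad(out)', np.float64(-4.374616132193655), 'open', 0.018234218582432654)
[[0, 0, 0, -0.02, 0.01, 0.14, 250], [0, 0, 0, -0.05, 0.01, 0.3, 250], [0, 0, 0, -0.09, 0.02, 0.45, 250], [0, 0, 0, -0.14, 0.02, 0.6, 250], [0, 0, 0, -0.18, 0.03, 0.75, 250], [0, 0, 0, -0.24, 0.04, 0.9, 250], [0, 0, 0, -0.3, 0.04, 1.04, 250], [0, 0, 0, -0.36, 0.05, 1.18, 250], [0, 0, 0, -0.43, 0.06, 1.32, 250], [0, 0, 0, -0.51, 0.07, 1.46, 250]]
[-3.2509  0.9858 -6.3967] [ 0.2636  0.601  -0.0284]
 rotvec deg [-0.1  -0.11  0.02] shift cm [0. 0. 0.]
top block in bed [-0.002   0.012   0.0022  0.0055  0.0137 -0.    ] npts 268 med 0.0008543613097305933
   vise [ 0.5332  0.0118 -0.1303  0.0266]
```

Request:
jog_arm:
  motion:
    - [0,0,0,-0.02,0.01,0.14,250]
    - [0,0,0,-0.05,0.01,0.3,250]
    - [0,0,0,-0.09,0.02,0.45,250]

```text
time: 28.95
eef_pos: [0.6032, 0.1412, 0.0925]
orientation: [-0.466, -0.531, -0.468, 0.531]
force: [-3.4, 1.2, -8.0]
opening: 0.0181
```

```bash
python3 w.py 74.5
```

```text
now (np.float64(74.3183845414741), np.float64(0.04499549274022238), 'F tang(+=resists)', np.float64(6.7407842415067805), 'F rad(out)', np.float64(-5.5058535680808784), 'open', 0.018075628420473427)
[[0, 0, 0, -0.04, 0.01, 0.14, 250], [0, 0, 0, -0.09, 0.02, 0.29, 250], [0, 0, 0, -0.14, 0.03, 0.43, 250], [0, 0, 0, -0.2, 0.03, 0.58, 250], [0, 0, 0, -0.27, 0.04, 0.72, 250], [0, 0, 0, -0.34, 0.05, 0.86, 250], [0, 0, 0, -0.41, 0.06, 1.0, 250], [0, 0, 0, -0.49, 0.07, 1.14, 250], [0, 0, 0, -0.57, 0.08, 1.27, 250], [0, 0, 0, -0.66, 0.09, 1.4, 250]]
[-3.358   1.1687 -7.9781] [ 0.1669  0.5724 -0.0446]
 rotvec deg [-0.1  -0.12  0.03] shift cm [0. 0. 0.]
```

Request:
jog_arm:
  motion:
    - [0,0,0,-0.04,0.01,0.14,250]
    - [0,0,0,-0.09,0.02,0.29,250]
    - [0,0,0,-0.14,0.03,0.43,250]

```text
time: 29.25
eef_pos: [0.6018, 0.1414, 0.0968]
orientation: [-0.466, -0.531, -0.468, 0.531]
force: [-2.6, 0.5, -8.4]
opening: 0.018
```

```bash
python3 w.py 68.5
```

```text
now (np.float64(68.54145990614268), np.float64(0.04506673974387049), 'F tang(+=resists)', np.float64(6.801132647857518), 'F rad(out)', np.float64(-5.5623864418777185), 'open', 0.017973252748004917)
[[0, 0, 0, -0.07, 0.01, 0.15, 250], [0, 0, 0, -0.13, 0.02, 0.29, 250], [0, 0, 0, -0.2, 0.03, 0.43, 250], [0, 0, 0, -0.27, 0.04, 0.57, 250], [0, 0, 0, -0.35, 0.05, 0.7, 250], [0, 0, 0, -0.44, 0.06, 0.84, 250], [0, 0, 0, -0.53, 0.07, 0.96, 250], [0, 0, 0, -0.62, 0.08, 1.09, 250], [0, 0, 0, -0.72, 0.09, 1.21, 250], [0, 0, 0, -0.82, 0.11, 1.33, 250]]
[-2.6471  0.4972 -8.3646] [ 0.0743  0.4062 -0.0556]
 rotvec deg [-0.09 -0.1   0.03] shift cm [0. 0. 0.]
```

Request:
jog_arm:
  motion:
    - [0,0,0,-0.07,0.01,0.15,250]
    - [0,0,0,-0.13,0.02,0.29,250]
    - [0,0,0,-0.2,0.03,0.42,250]

```text
time: 29.55
eef_pos: [0.6, 0.1416, 0.1012]
orientation: [-0.466, -0.531, -0.468, 0.531]
force: [-2.3, 1.1, -8.3]
opening: 0.0182
```

```bash
python3 w.py 62.5
```

```text
now (np.float64(62.540941957514306), np.float64(0.045167109844349074), 'F tang(+=resists)', np.float64(6.290761460595818), 'F rad(out)', np.float64(-5.993871870545748), 'open', 0.01819840382047887)
[[0, 0, 0, -0.09, 0.02, 0.13, 250], [0, 0, 0, -0.17, 0.03, 0.27, 250], [0, 0, 0, -0.25, 0.04, 0.4, 250], [0, 0, 0, -0.34, 0.05, 0.53, 250], [0, 0, 0, -0.43, 0.06, 0.66, 250], [0, 0, 0, -0.53, 0.07, 0.78, 250], [0, 0, 0, -0.63, 0.09, 0.9, 250], [0, 0, 0, -0.74, 0.1, 1.01, 250], [0, 0, 0, -0.85, 0.11, 1.13, 250], [0, 0, 0, -0.96, 0.13, 1.24, 250]]
[-2.2921  1.1386 -8.3459] [ 0.1069  0.2165 -0.0228]
 rotvec deg [-0.08 -0.07  0.03] shift cm [0. 0. 0.]
```

Request:
jog_arm:
  motion:
    - [0,0,0,-0.09,0.02,0.13,250]
    - [0,0,0,-0.17,0.03,0.26,250]
    - [0,0,0,-0.25,0.04,0.38,250]

```text
time: 29.85
eef_pos: [0.5977, 0.1419, 0.1052]
orientation: [0.467, 0.531, 0.468, -0.531]
force: [-0.7, -0.7, -9.2]
opening: 0.0184
```

```bash
python3 w.py 56.5;  python3 chk.py s8 2>/dev/null
```

```text
now (np.float64(56.69959821866838), np.float64(0.04522982379801046), 'F tang(+=resists)', np.float64(7.337850678026004), 'F rad(out)', np.float64(-5.5436183926108935), 'open', 0.01839862921566806)
[[0, 0, 0, -0.12, 0.02, 0.13, 250], [0, 0, 0, -0.21, 0.03, 0.26, 250], [0, 0, 0, -0.31, 0.04, 0.38, 250], [0, 0, 0, -0.41, 0.05, 0.5, 250], [0, 0, 0, -0.51, 0.07, 0.61, 250], [0, 0, 0, -0.62, 0.08, 0.73, 250], [0, 0, 0, -0.73, 0.1, 0.83, 250], [0, 0, 0, -0.85, 0.11, 0.94, 250], [0, 0, 0, -0.97, 0.13, 1.04, 250], [0, 0, 0, -1.09, 0.14, 1.13, 250]]
[-0.6928 -0.6519 -9.1766] [0.0531 0.0544 0.0469]
 rotvec deg [-0.07 -0.03  0.03] shift cm [0. 0. 0.]
t 29.85 pos [0.5977 0.1419 0.1052] F [-0.6928 -0.6519 -9.1766] open 0.01839862921566806 J [0.0361 0.3596 1.5803 0.0014 1.2022 0.163 ] 
xt [-0.0005  0.0013 -1.    ] yt [ 0.9919 -0.1271 -0.0007] inbed [ 0.0372  0.137  -0.0258] Fbed [-5.7588 -0.7344 -7.1702]
scene block in bed [0.    0.019 0.    0.    0.    0.   ] npts 0 med nan
   vise [ 0.5368  0.0118 -0.0993  0.0396]
   grip xz [ 0.044  -0.0159] ang 93.71236966443172 rad 0.04405092848719918
top block in bed [-0.0011  0.0115  0.0019  0.0263 -0.007   0.0249] npts 265 med 0.0008738417682669919
   vise [ 0.5333  0.0118 -0.136   0.0243]
```

Request:
jog_arm:
  motion:
    - [0,0,0,-0.12,0.02,0.11,250]
    - [0,0,0,-0.22,0.03,0.23,250]
    - [0,0,0,-0.32,0.04,0.35,250]
    - [0,0,0,-0.42,0.05,0.47,250]

```text
time: 30.35
eef_pos: [0.5939, 0.1424, 0.1104]
orientation: [0.467, 0.531, 0.467, -0.53]
force: [2.4, -0.2, -7.9]
opening: 0.0182
```

```bash
python3 w.py 48.5
```

```text
now (np.float64(48.50946028209014), np.float64(0.04532795949311268), 'F tang(+=resists)', np.float64(7.4540707669821655), 'F rad(out)', np.float64(-3.4403086575620887), 'open', 0.018203903394259473)
[[0, 0, 0, -0.13, 0.02, 0.09, 250], [0, 0, 0, -0.24, 0.03, 0.21, 250], [0, 0, 0, -0.35, 0.05, 0.31, 250], [0, 0, 0, -0.47, 0.06, 0.42, 250], [0, 0, 0, -0.59, 0.08, 0.52, 250], [0, 0, 0, -0.71, 0.09, 0.61, 250], [0, 0, 0, -0.84, 0.11, 0.71, 250], [0, 0, 0, -0.97, 0.13, 0.79, 250], [0, 0, 0, -1.1, 0.14, 0.87, 250], [0, 0, 0, -1.24, 0.16, 0.95, 250]]
[ 2.3612 -0.151  -7.8628] [ 0.0236 -0.3606  0.0372]
 rotvec deg [-0.07  0.04  0.03] shift cm [0. 0. 0.]
```

Request:
jog_arm:
  motion:
    - [0,0,0,-0.13,0.02,0.09,250]
    - [0,0,0,-0.24,0.03,0.19,250]
    - [0,0,0,-0.35,0.05,0.3,250]
    - [0,0,0,-0.47,0.06,0.4,250]

```text
time: 30.75
eef_pos: [0.5897, 0.143, 0.1148]
orientation: [0.467, 0.532, 0.467, -0.53]
force: [3.5, 0.6, -8.7]
opening: 0.0184
```

```bash
python3 w.py 40.5
```

```text
now (np.float64(40.757943977786695), np.float64(0.04543923404445574), 'F tang(+=resists)', np.float64(8.258288088105324), 'F rad(out)', np.float64(-4.391396304522313), 'open', 0.018387110093735125)
[[0, 0, 0, -0.16, 0.02, 0.08, 250], [0, 0, 0, -0.29, 0.04, 0.18, 250], [0, 0, 0, -0.41, 0.05, 0.27, 250], [0, 0, 0, -0.54, 0.07, 0.35, 250], [0, 0, 0, -0.68, 0.09, 0.44, 250], [0, 0, 0, -0.81, 0.11, 0.51, 250], [0, 0, 0, -0.95, 0.12, 0.59, 250], [0, 0, 0, -1.09, 0.14, 0.65, 250], [0, 0, 0, -1.23, 0.16, 0.72, 250], [0, 0, 0, -1.38, 0.18, 0.77, 250]]
[ 3.4867  0.5541 -8.7179] [ 0.0207 -0.6381 -0.0335]
 rotvec deg [-0.07  0.11  0.03] shift cm [0. 0. 0.]
```

Request:
jog_arm:
  motion:
    - [0,0,0,-0.16,0.02,0.08,250]
    - [0,0,0,-0.29,0.04,0.17,250]
    - [0,0,0,-0.41,0.05,0.25,250]
    - [0,0,0,-0.54,0.07,0.33,250]

```text
time: 31.15
eef_pos: [0.5848, 0.1436, 0.1185]
orientation: [0.468, 0.532, 0.467, -0.53]
force: [4.8, 0.4, -8.3]
opening: 0.0183
```

```bash
python3 w.py 32.5
```

```text
now (np.float64(32.948484609279724), np.float64(0.045485509582651594), 'F tang(+=resists)', np.float64(8.439775350085837), 'F rad(out)', np.float64(-4.403716015801604), 'open', 0.018294904356949433)
[[0, 0, 0, -0.19, 0.02, 0.06, 250], [0, 0, 0, -0.32, 0.04, 0.14, 250], [0, 0, 0, -0.46, 0.06, 0.21, 250], [0, 0, 0, -0.6, 0.08, 0.28, 250], [0, 0, 0, -0.75, 0.1, 0.34, 250], [0, 0, 0, -0.89, 0.11, 0.4, 250], [0, 0, 0, -1.04, 0.13, 0.45, 250], [0, 0, 0, -1.19, 0.15, 0.5, 250], [0, 0, 0, -1.34, 0.17, 0.54, 250], [0, 0, 0, -1.49, 0.19, 0.58, 250]]
[ 4.7721  0.3668 -8.2857] [-0.1264 -0.951   0.0522]
 rotvec deg [-0.06  0.2   0.03] shift cm [0. 0. 0.]
```

The tangential force rose from about 5 N to about 8.4 N, which puts the clamping at 150–190 N. I'll stop winding, let go and lift clear.

Request:
jog_arm:
  motion:
    - [0,0,0,0,0,0,250]
    - [0,0,0,0,0,0,120]
    - [0,0,0,0,0,0,0]
    - [0,0,0,0,0,0,0]
    - [0,0,0,0,0,0,0]
    - [0,0,0,0,0,0,0]
    - [0,0,0,0,0,0,0]
    - [0,0,0,0,0,0,0]
    - [0,0,0,0,0,2,0]
    - [0,0,0,0,0,5,0]
    - [0,0,0,0,0,9,0]
    - [0,0,0,0,0,13,0]
    - [0,0,0,-4,3,15,0]
    - [0,0,0,-8,7,15,0]
    - [0,0,0,-12,11,15,0]
    - [0,0,0,-16,15,15,0]
    - [0,0,0,-18,18,15,0]
    - [0,0,0,-18,18,15,0]
    - [0,0,0,-18,18,15,0]

```text
time: 33.05
eef_pos: [0.404, 0.3245, 0.2687]
orientation: [0.469, 0.531, 0.467, -0.529]
force: [0.9, 0.1, -0.4]
opening: 0.0919
```

```bash
python3 chk.py s9
```

```text
t 33.05 pos [0.404  0.3245 0.2687] F [ 0.8628  0.1484 -0.4133] open 0.09188796530337288 J [ 0.4438 -0.0261  1.6842 -0.0007  1.4795  0.5683] 
xt [ 0.0039  0.001  -1.    ] yt [ 0.9923 -0.1242  0.0037] inbed [-0.0455  0.2936  0.2316] Fbed [ 0.4486  0.2565 -0.8187]
scene block in bed [-0.0007  0.013  -0.001   0.008   0.02    0.0101] npts 194 med 0.0009131326686942802
   vise [ 0.5372  0.0121 -0.1314  0.0248]
   grip xz [0.0411 0.0018] ang 70.2317914263863 rad 0.04363721872384474
top block in bed [-0.0017  0.0112  0.0021 -0.0033 -0.0024  0.0114] npts 266 med 0.0007495743181509164
   vise [ 0.5332  0.0122 -0.135   0.0263]
   grip xz [0.0401 0.0052] ang 65.65017290431352 rad 0.04406831722931218
```

View pics/s9.png

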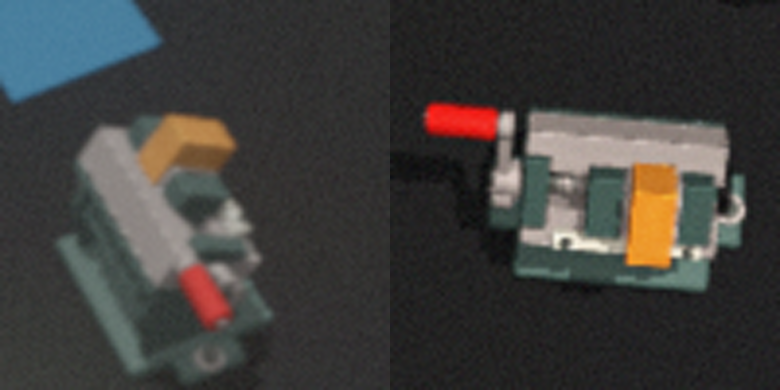

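The block is clamped between the jaws, square and still against the stop bar. The crank stayed where I left it and the robot is clear, so I'll hand in.

```bash
python3 -c "
from rig import workorder; print(workorder.sign_off())"
```

```text
the job is handed in; nothing more can be done
None
```

I stood the resin block on the tilted bed against the stop bar, let it go, and wound the crank clockwise about 2.5 turns until the jaw nipped it. I then let go, moved the arm clear and handed the job in at about 33 s of the 72 s. `sign_off()` gives no verdict, so the result below is my own estimate.

- **Clamping force:** the force to turn the crank rose from about 5 N to 8.4 N over the last 50°. That suggests roughly 150–190 N of clamping. Readings scattered by about ±0.5 N, so the uncertainty is about ±30 N, still well inside the 80–320 N limits.
- **Block position:** the last camera fits put the block at x −0.7 mm (scene camera) and −1.7 mm (top camera), with tilt and turn within 0.02 rad.
- **Where the checks disagreed:** for y the scene camera gave 13.0 mm and the top camera 11.2 mm. The cameras differed by 1–2 mm throughout; a block pressed on the fixed jaw should sit at 13 mm.
- **Bottle, tip box and beaker:** I planned the path to stay clear of them, but did not measure their positions again at the end.

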